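Snug the adjustable wrench and tighten the mould clamp

TASK

The adjustable wrench lies round the nut of the plaster-mould clamp with its jaw too wide. Roll its worm with light fingertip pressure, no more than about 15 N and never pushing the jaw itself, until the jaw presses snugly on the nut; only then tighten the nut clockwise by about an eighth of a turn with the wrench, and let go, leaving the wrench lying flat and still snug on the nut. Leave the nut untouched by hand and the other things alone.

Things in the scene. Friction and masses are not known exactly. Their poses are not given: they have to be found in the camera images.
- mould: plaster casting mould between two plywood boards, fixed to the table; origin at the centre of the lower board's underside (2 to 10 mm above the table, on rubber feet), x along its long side towards the wrench's handle end, z up. Top board 300 x 220 mm, its upper face 92 mm above the origin. A 21 mm threaded rod stands in the middle, up to 38 mm above that face, with the nut on it
- nut_center (a point): centre of the dark steel hexagon nut, 36 mm across flats, 22 mm high, on the threaded rod, its underside on the board. It turns stiffly (about 0.3 N m) on the vertical rod and stays where it is left. Axes turn with it, z up; at the start two of its flats face along the mould's +y and -y, between the wrench's jaws
- nut (a joint): turn of the nut in rad: 0 at the start, growing clockwise seen from above (tightening); an eighth of a turn is 0.785
- wrench_throat (a point): point of the loose steel adjustable wrench (0.7 kg, 290 mm overall) on the middle line of its handle, where the centre of a snugly held nut lies (the nut's centre stands 2 to 4 mm from it at the start), half-way up the 16 mm thick head, which lies flat on the board. Axes: x along the handle away from the nut, z up, y from the movable jaw to the fixed jaw. The flat face of the fixed jaw is 18 mm from here towards +y; the movable jaw is on the -y side
- jaw_face (a point): middle of the gripping face of the movable jaw (a block 42 x 20 x 16 mm), 22 to 28 mm from the throat point along the wrench's -y at the start, 18 mm (the jaws 36 mm apart) when snug on the nut. It slides along the wrench's y only, and only its worm may move it
- jaw: the movable jaw; its axes are the wrench's, its origin slides with it
- worm_top (a point): middle of the highest line of the worm at its mean height (fixed to the wrench, axes as the wrench's, does not turn with the worm): 54 mm from the throat point along the wrench's +x and 13 mm along its -y, 8.5 mm above the head's top face, 24.5 mm above the board. A fingertip dragged over the worm's top along the wrench's -x (towards the nut) closes the jaw, along +x opens it
- worm: the worm itself: dark knurled roller, 20 mm diameter, 22 mm long, axis along the wrench's y, in a window of the head; origin at its middle on its turning axis, axes turn with it. 12 mm of jaw travel per full turn: 1 mm per 5.2 mm of drag without slip. Turning it takes about 3 N of drag, more as the jaw bears on the nut; some 8 to 12 N of fingertip pressure rolls it snug. It is worn: its top rises and sinks by up to 0.6 mm as it turns
- handle_grip (a point): point on the wrench's handle 165 mm from the throat point, half-way up the handle; the handle is straight, 24 mm wide and 12 mm thick, from 82 to 247 mm from the throat point, its underside 4 mm above the board, with its outer end beyond the board's edge. Axes as the wrench's
- wrench: the same wrench as a whole, with its jaw and worm; origin under the throat point, on the board; axes as above
- rolling_pin: wooden rolling pin, 300 mm long, 48 mm thick, standing by; origin on the table under its middle
- spray_bottle: pink spray bottle, 80 mm wide, 181 mm high, standing by; origin at the centre of its underside
- footed_bowl: blue-green ceramic bowl, 120 mm wide, 70 mm high, standing by; origin at the centre of its underside

How it is judged (in metres and radians):
On the way, in this order (a step that is already met when the one before it is completed fails the run):
1. the jaw is rolled snug: within 1.5 mm of the nut's width and pressing on the nut with over 7 N for 0.3 s, the nut not yet turned by more than 0.12 rad (y of jaw_face in the frame of wrench above -0.0195 m and contact force between jaw and nut above 7 N and value of joint nut between -0.12 and 0.12 rad), for 0.3 s.
2. the nut is turned clockwise by over 0.6 rad with the wrench, the jaw still snug (value of joint nut above 0.6 rad and y of jaw_face in the frame of wrench above -0.0195 m), for 0.2 s.
At the end, for the whole second after the job is handed in: The nut is 0.6 to 1.0 rad clockwise of its start; the wrench lies flat (within 0.06 rad, 5 mm) and still on the board, round the nut (throat point within 10 mm of the nut's axis), jaws within 1.5 mm of the nut's width (all of step 2 and value of joint nut below 1 rad and angle between wrench's own z axis and vertical below 0.06 rad and horizontal distance between wrench_throat and nut_center below 0.01 m and z of wrench in the frame of mould below 0.097 m and linear speed of wrench below 0.02 m/s); the robot touches nothing.
It fails at once if the worm is pressed with more than 18 N (contact force between the fingers and worm above 18 N).
It fails at once if the fingers push the jaw itself (over 8 N) (contact force between the fingers and jaw above 8 N).
It fails at once if the fingers or arm push the nut (over 8 N) (contact force between any of the arm, the fingers and nut above 8 N).
It fails at once if the rolling pin, spray bottle or bowl is moved by more than 30 mm (distance of any of rolling_pin, spray_bottle, footed_bowl from where it was at the start of the episode above 0.03 m).
It also fails if it takes over 70 s, if anything falls off the work surface, if the arm or the gripper's body presses on something with over 40 N, if the wrist force passes 120 N, or if a joint passes its speed limit or range.

ROBOT

A 6-joint arm with a two-finger parallel gripper is mounted at the origin on the work surface. World frame = base frame: x ahead of the robot, y to its left, z up, the work surface at z = 0. Lengths are in m, angles in degrees, forces in N, time in s.
With the tool pointing down it reaches from about 0.3 to 0.75 m from the base axis. Payload 8.5 kg.
Tool frame: the origin (TCP) lies at the very end of the fingers, on their centre line; the grasp point (between the pads) lies 19 mm behind it; z points along the fingers, y is the direction in which the jaws open and shut (so a half turn about z gives the same grasp; the last joint's range is limited). The gripper opens to 85 mm and grips with 20 to 120 N. Pads are 22 mm wide; open, the fingers measure 114 mm over their backs; the gripper's body (76 mm by 85 mm) begins 54 mm behind the grasp point. The pads swing forward as they close: fully open they stand 13 mm farther back than shut.
Start: joints at [61.404, 21.807, 74.336, -0, 83.858, -12.336], TCP at [0.154, 0.528, 0.231] pointing down, gripper open.
Joint ranges: [-178.18, 178.18], [-50.72, 133.34], [12.68, 142.11], [-81.47, 261.47], [9.98, 163.14], [-165.26, 165.26]. Speed limits (degrees/s): [136.94, 136.94, 180, 180, 180, 180].

INTERFACE

Orientations are given as a 3x3 rotation matrix whose columns are the frame's x, y, z axes.
In Python, from rig import observe, get_image, calibration, close_job gives the robot as it stands.
- The arm moves only by the tool servo_tool, never from a script. Its argument "commands" is a list of rows, each an object with "delta_rot": the turn, a rotation vector about the world's x, y, z in units of 6 degrees (1.0 is 6 degrees), a list of three; "travel": the shift along the world's x, y, z in units of 30 mm (1.0 is 30 mm), a list of three; "fingers": the closure in counts, from 0 (fully open) to 255 (shut). A call has 1 to 8 rows; each row shifts and turns the pose as measured when the row begins; what a row does not reach is not made up. A row lasts 1/10 s, in which the tool goes at most 50 mm and 8.59 degrees, less where a joint would pass 70% of its speed; a pose out of reach is approached as far as the arm can. A call is refused whole if a number of a shift passes 1 or a number of a turn 1, either way. A call with a gripper value outside its range is refused whole. The fingers move at their own pace and stop on an object; "squeeze" is the grip in N (left out, the last holds). Time passes only in rows, so rows that do not move let the fingers close. It gives the time, the measured TCP pose, the force and the opening at its end, in the units of the state.
- observe(): the state, without advancing time (a new reading comes with each control period).
- get_image(name): name is "scene" or "side" or "wrist"; returns the picture (480x640x3 uint8, red, green, blue); there is no depth.
- calibration(name): a dict with "camera_matrix" (3x3 intrinsics, pixels), "distortion" ([k1, k2, p1, p2, k3] as OpenCV has them; the pictures are not rectified), "position" and "rotation" of the camera in the world; the wrist camera has in their place "hand_eye" (4x4, takes a point from camera to tool coordinates, whose origin is the TCP and whose axes are the flange's). Camera axes: x right, y down, z forward; pixel columns grow to the right and rows downward; lengths in m; the calibration is good to about 2 mm. A picture is of the moment at which its call begins: read the wrist's pose just before it. calibration takes no time and is no camera call.
- close_job(): hands the job in, once; it reports no verdict.
The state is a dict: "time_s": time; "q": joint angles; "qvel": joint speeds; "joint_efforts": joint torques, N m; "position": TCP position; "tool_rot": TCP orientation; "ft_force": force on the tool from outside, world axes, zero at the start; "wrist_torque": the same for the moment, N m; "grip_width": finger opening in m.
Only numpy, scipy, OpenCV 4.12 (cv2) and the standard library are available. Lean on these libraries where they do the work, as an engineer would, in place of code of your own. Each camera call takes 0.05 s, during which the arm holds its last target.

## Working session

There is one attempt and no reset: what is moved stays moved. The work goes in short steps, Python scripts to look and compute and a tool call to move; the robot and the scene stay as the last step left them, time stands still between calls to the robot, and variables do not carry over. Pictures are saved under pics/ and viewed, and the job is handed in when it is done.

Besides the shell and the picture viewer there is one more tool, called after ">>>" as name(argument=value, ...), one argument or row to a line, values as JSON. servo_tool: Moves the arm, as the interface text tells. Its arguments: {"type":"object","properties":{"commands":{"type":"array","items":{"type":"object","properties":{"delta_rot":{"type":"array","items":{"type":"number"}},"travel":{"type":"array","items":{"type":"number"}},"fingers":{"type":"number"}}}},"squeeze":{"type":"number"}},"required":["commands"]}

```bash
ls; mkdir -p pics
python3 - <<'E'
from rig import *
import cv2
print(observe())
for n in ["scene","side","wrist"]:
    cv2.imwrite(f"pics/{n}0.png",get_image(n)[:,:,::-1]); print(n,calibration(n))
E
```

```text
pics
{'time_s': 0.0, 'q': array([ 6.14054446e+01,  2.18398685e+01,  7.43864361e+01,  2.45530458e-03,
        8.38569441e+01, -1.23364854e+01]), 'qvel': array([ 0.01183528, -0.03298182, -0.01843597,  0.00575988, -0.08061628,
       -0.03311417]), 'joint_efforts': array([ 4.98314512e-05, -4.48460054e+01, -2.31274080e+01, -2.09006616e-04,
        4.83904121e-03,  3.35159211e-05]), 'position': array([0.153832  , 0.52773799, 0.23071238]), 'tool_rot': array([[-9.60009010e-01,  2.79968149e-01, -7.32811361e-04],
       [ 2.79968887e-01,  9.60008253e-01, -1.25535223e-03],
       [ 3.52046315e-04, -1.41031383e-03, -9.99998944e-01]]), 'ft_force': array([-0.69829537, -0.67614847, -0.32583937]), 'wrist_torque': array([-0.00442738, -0.01017764, -0.07285126]), 'grip_width': 0.08529110691811032}
scene {'camera_matrix': array([[611.90061188,   0.        , 323.85799663],
       [  0.        , 611.90061188, 227.19090887],
       [  0.        ,   0.        ,   1.        ]]), 'distortion': array([-0.06043812,  0.        ,  0.        ,  0.        ,  0.        ]), 'position': array([ 1.66258965, -0.0610508
[... 575 characters left out ...]
3, -0.55649513,  0.79901964],
       [-0.0121152 , -0.81890634, -0.5737993 ]])}
wrist {'camera_matrix': array([[349.72923014,   0.        , 319.14850496],
       [  0.        , 349.72923014, 237.5728766 ],
       [  0.        ,   0.        ,   1.        ]]), 'distortion': array([-0.04003895,  0.        ,  0.        ,  0.        ,  0.        ]), 'hand_eye': array([[-2.93313487e-04, -9.63398251e-01, -2.68074102e-01,
         6.86042733e-02],
       [ 9.99999911e-01, -3.64306434e-04,  2.15085006e-04,
         2.04753188e-05],
       [-3.04873639e-04, -2.68074015e-01,  9.63398271e-01,
        -1.42630643e-01],
       [ 0.00000000e+00,  0.00000000e+00,  0.00000000e+00,
         1.00000000e+00]])}
```

View pics/scene0.png

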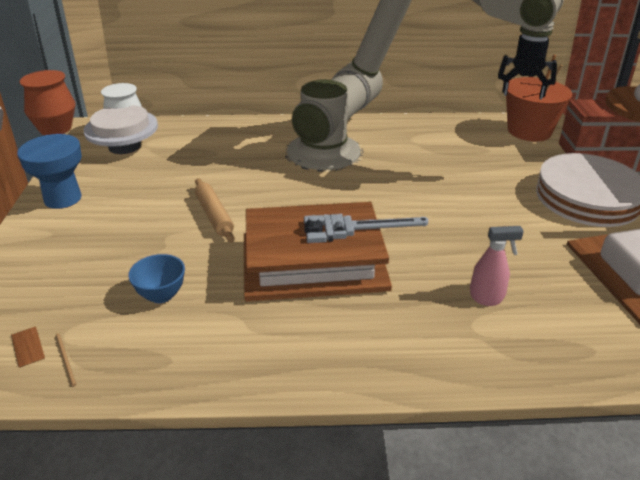

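View pics/side0.png

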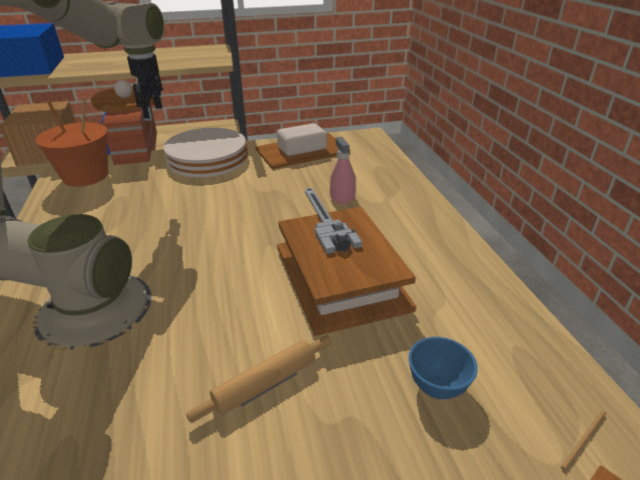

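View pics/wrist0.png

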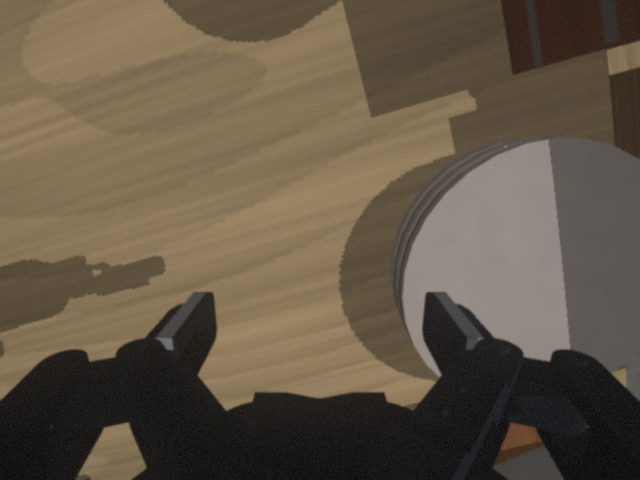

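The mould is ahead of the robot with the wrench's handle pointing towards +y (scene pixels 305–425, 215–245). I'll enlarge both views there.

```bash
cat > h.py <<'E'
import numpy as np, cv2
from rig import *
def ray(name,uv,T=None):
    c=calibration(name); K=c["camera_matrix"]; d=c["distortion"]
    p=cv2.undistortPoints(np.array(uv,float).reshape(-1,1,2),K,d).reshape(-1,2)
    v=np.c_[p,np.ones(len(p))]
    if name=="wrist":
        H=T@c["hand_eye"]; R=H[:3,:3];o=H[:3,3]
    else: R=c["rotation"];o=c["position"]
    return o,v@R.T
def onplane(name,uv,z,T=None):
    o,v=ray(name,uv,T); return o+v*((z-o[2])/v[:,2])[:,None]
def pose():
    s=observe();T=np.eye(4);T[:3,:3]=s["tool_rot"];T[:3,3]=s["position"];return T
def proj(name,P,T=None):
    c=calibration(name)
    if name=="wrist": H=T@c["hand_eye"];R=H[:3,:3];o=H[:3,3]
    else: R=c["rotation"];o=c["position"]
    pc=(np.atleast_2d(P)-o)@R
    return cv2.projectPoints(pc,np.zeros(3),np.zeros(3),c["camera_matrix"],c["distortion"])[0].reshape(-1,2)
def tri(rs):
    A=np.zeros((3,3));b=np.zeros(3)
    for o,v in rs:
        v=v/np.linalg.norm(v);M=np.eye(3)-np.outer(v,v);A+=M;b+=M@o
    return np.linalg.solve(A,b)
E
python3 - <<'E'
from h import *
a=cv2.imread("pics/scene0.png")[190:310,230:440]; cv2.imwrite("pics/s1.png",cv2.resize(a,None,fx=3.8,fy=3.8,interpolation=cv2.INTER_CUBIC))
a=cv2.imread("pics/side0.png")[180:340,265:425]; cv2.imwrite("pics/d1.png",cv2.resize(a,None,fx=3.75,fy=3.75,interpolation=cv2.INTER_CUBIC))
# corners of top board, in scene
print(onplane("scene",[[246,207],[378,205],[386,265],[247,266]],0.098))
print(onplane("side",[[279,222],[347,211],[410,281],[326,300]],0.098))
E
```

```text
[[ 0.45514247 -0.19870924  0.098     ]
 [ 0.45458123  0.11354323  0.098     ]
 [ 0.68054051  0.10609705  0.098     ]
 [ 0.67605573 -0.18138452  0.098     ]]
[[ 0.44023025  0.0961372   0.098     ]
 [ 0.61601002  0.1044001   0.098     ]
 [ 0.66401172 -0.19039385  0.098     ]
 [ 0.4827071  -0.20466784  0.098     ]]
```

View pics/s1.png

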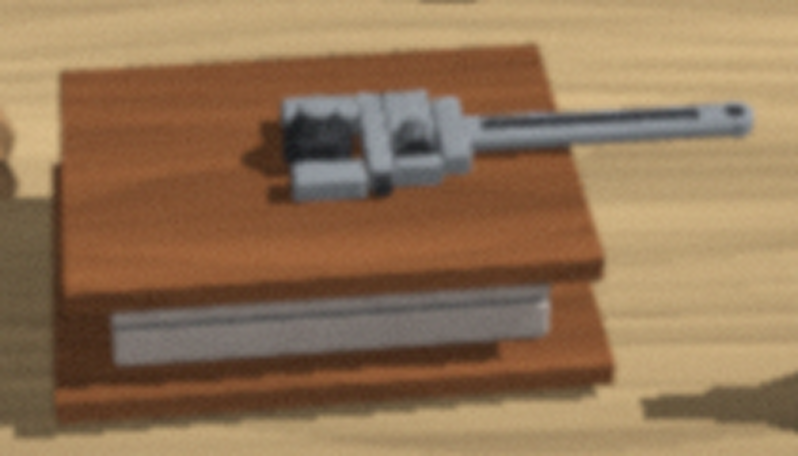

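View pics/d1.png

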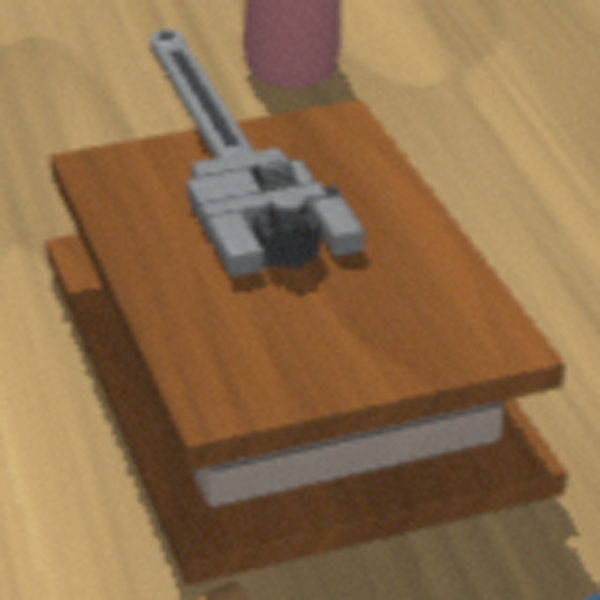

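>>> servo_tool(
  commands=[
    {"travel":[0.6,-0.8,0],"delta_rot":[0,0,0.4],"fingers":0},
    {"travel":[0.6,-0.8,0],"delta_rot":[0,0,0.4]},
    {"travel":[0.6,-0.8,0],"delta_rot":[0,0,0.4]},
    {"travel":[0.6,-0.8,0],"delta_rot":[0,0,0.4]},
    {"travel":[0.6,-0.8,0],"delta_rot":[0,0,0.4]},
    {"travel":[0.6,-0.8,0],"delta_rot":[0,0,0.4]},
    {"travel":[0.6,-0.8,0]},
    {"travel":[0.6,-0.8,0]},
  ],
)

```text
validation failed for argument at $.co...
```

>>> servo_tool(
  commands=[
    {"travel":[0.6,-0.8,0],"fingers":0},
    {"travel":[0.6,-0.8,0]},
    {"travel":[0.6,-0.8,0]},
    {"travel":[0.6,-0.8,0]},
    {"travel":[0.6,-0.8,0]},
    {"travel":[0.6,-0.8,0]},
    {"travel":[0.6,-0.8,0]},
    {"travel":[0.6,-0.8,0]},
  ],
)

```text
validation failed for argument at $.co...
```

>>> servo_tool(
  commands=[
    {"travel":[0.6,-0.8,0],"delta_rot":[0,0,0.4],"fingers":0},
    {"travel":[0.6,-0.8,0],"delta_rot":[0,0,0.4],"fingers":0},
    {"travel":[0.6,-0.8,0],"delta_rot":[0,0,0.4],"fingers":0},
    {"travel":[0.6,-0.8,0],"delta_rot":[0,0,0.4],"fingers":0},
    {"travel":[0.6,-0.8,0],"delta_rot":[0,0,0.4],"fingers":0},
    {"travel":[0.6,-0.8,0],"delta_rot":[0,0,0.4],"fingers":0},
    {"travel":[0.6,-0.8,0],"delta_rot":[0,0,0.4],"fingers":0},
    {"travel":[0.6,-0.8,0],"delta_rot":[0,0,0],"fingers":0},
  ],
)

```text
time_s: 0.95
position: [0.2994, 0.3298, 0.2287]
tool_rot: [[-1.0, -0.028, -0.003], [-0.028, 1.0, -0.004], [0.003, -0.004, -1.0]]
ft_force: [-0.6, 0.6, 0.4]
grip_width: 0.0854
```

>>> servo_tool(
  commands=[
    {"travel":[0.6,-0.8,0],"delta_rot":[0,0,0],"fingers":0},
    {"travel":[0.6,-0.8,0],"delta_rot":[0,0,0],"fingers":0},
    {"travel":[0.6,-0.8,0],"delta_rot":[0,0,0],"fingers":0},
    {"travel":[0.6,-0.8,0],"delta_rot":[0,0,0],"fingers":0},
    {"travel":[0.6,-0.8,0],"delta_rot":[0,0,0],"fingers":0},
    {"travel":[0.6,-0.8,0],"delta_rot":[0,0,0],"fingers":0},
    {"travel":[0.6,-0.8,0],"delta_rot":[0,0,0],"fingers":0},
    {"travel":[0.6,-0.8,0],"delta_rot":[0,0,0],"fingers":0},
  ],
)

```text
time_s: 1.75
position: [0.4474, 0.1285, 0.2279]
tool_rot: [[-1.0, -0.028, -0.005], [-0.028, 1.0, -0.004], [0.005, -0.004, -1.0]]
ft_force: [-0.3, 0.6, 0.5]
grip_width: 0.0853
```

>>> servo_tool(
  commands=[
    {"travel":[0.7,-0.8,0],"delta_rot":[0,0,0],"fingers":0},
    {"travel":[0.7,-0.8,0],"delta_rot":[0,0,0],"fingers":0},
    {"travel":[0.7,-0.8,0],"delta_rot":[0,0,0],"fingers":0},
    {"travel":[0.7,-0.8,0],"delta_rot":[0,0,0],"fingers":0},
    {"travel":[0.7,-0.8,0],"delta_rot":[0,0,0],"fingers":0},
    {"travel":[0,0,0],"delta_rot":[0,0,0],"fingers":0},
  ],
)

```text
time_s: 2.35
position: [0.5569, 0.0, 0.2261]
tool_rot: [[-1.0, -0.024, -0.008], [-0.024, 1.0, -0.004], [0.008, -0.004, -1.0]]
ft_force: [-0.4, 0.6, 0.9]
grip_width: 0.0856
```

Run:
```python
from h import *
T=pose();np.save("T1.npy",T);print(T.round(4))
cv2.imwrite("pics/w1.png",get_image("wrist")[:,:,::-1])
```

```text
[[-0.9997 -0.0244 -0.0076  0.5569]
 [-0.0244  0.9997 -0.0041  0.    ]
 [ 0.0077 -0.0039 -1.      0.2261]
 [ 0.      0.      0.      1.    ]]
```

View pics/w1.png

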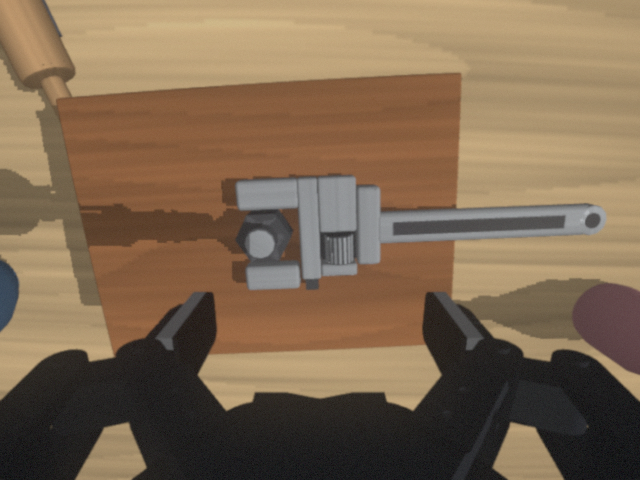

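Run:
```python
from h import *
T=np.load("T1.npy")
im=cv2.imread("pics/w1.png")
cv2.imwrite("pics/w1h.png",cv2.resize(im[165:300,225:395],None,fx=4.4,fy=4.4,interpolation=cv2.INTER_CUBIC))
# board edges: fit lines
hsv=cv2.cvtColor(im,cv2.COLOR_BGR2HSV)
m=((hsv[...,0]<14)&(hsv[...,1]>120)).astype(np.uint8)*255
cv2.imwrite("pics/m1.png",m)
und=[[58,100],[461,73],[451,345],[113,353]]
for z in (0.094,0.098,0.102):
    P=onplane("wrist",und,z,T); print(z,[round(np.linalg.norm(P[i]-P[(i+1)%4]),4) for i in range(4)]);print(P.round(4))
```

```text
0.094 [np.float64(0.3028), np.float64(0.2251), np.float64(0.3073), np.float64(0.218)]
[[ 0.4605 -0.201   0.094 ]
 [ 0.4363  0.1009  0.094 ]
 [ 0.6605  0.1206  0.094 ]
 [ 0.6781 -0.1862  0.094 ]]
0.098 [np.float64(0.2984), np.float64(0.2218), np.float64(0.3029), np.float64(0.2149)]
[[ 0.4609 -0.1981  0.098 ]
 [ 0.4371  0.0994  0.098 ]
 [ 0.6581  0.1188  0.098 ]
 [ 0.6753 -0.1835  0.098 ]]
0.102 [np.float64(0.294), np.float64(0.2186), np.float64(0.2984), np.float64(0.2117)]
[[ 0.4614 -0.1952  0.102 ]
 [ 0.4378  0.0979  0.102 ]
 [ 0.6556  0.1171  0.102 ]
 [ 0.6726 -0.1808  0.102 ]]
```

View pics/w1h.png

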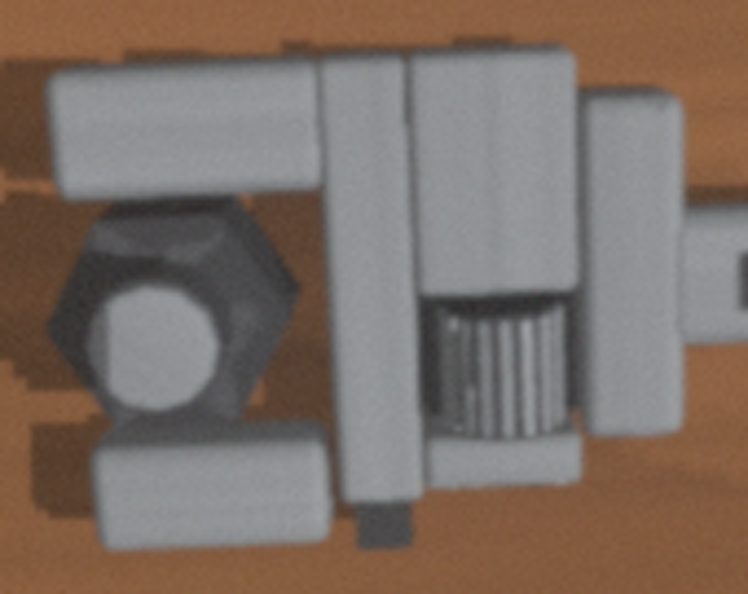

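View pics/m1.png

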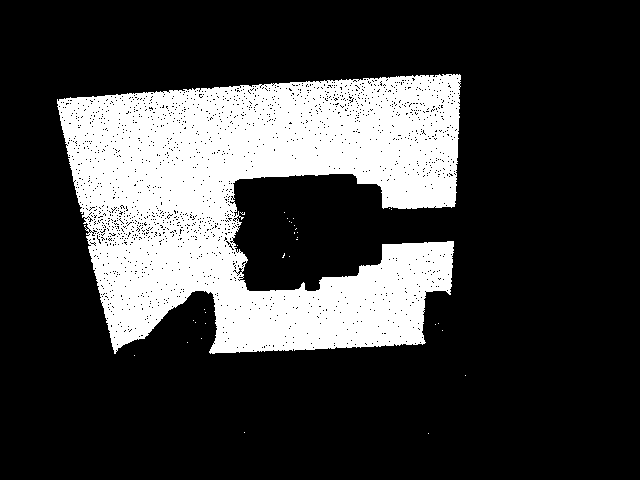

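Run:
```python
from h import *
T=np.load("T1.npy")
z2=lambda a:[[225+x/4.4,165+y/4.4] for x,y in a]
b=0.098
im=cv2.imread("pics/w1.png");g=cv2.cvtColor(im,cv2.COLOR_BGR2GRAY)
for c in (390,470,560): print(c,g[195:255,c])
print("rod",onplane("wrist",z2([(155,347)]),b+.038,T))
print("worm",onplane("wrist",z2([(503,370),(500,308),(505,437)]),b+.0245,T))
print("fixed jaw face",onplane("wrist",z2([(65,198),(320,190)]),b+.016,T))
print("jaw face",onplane("wrist",z2([(97,440),(325,425)]),b+.016,T))
print("tilt",)
```

```text
390 [110 112 110 112 111 108 106 105 104 106 103  98  82  74  70  77  84  96
 112 126 134 139 146 153 150 152 148 150 148 149 151 150 146 147 146 147
 146 148 146 147 148 148 148 145 142 140 132 122 112 105 109 109 107 111
 108 106 106 107 108 105]
470 [160 157 159 161 160 161 161 164 162 160 161 159 137 109 107 119 131 137
 143 152 155 154 155 147 113  84  77  78  74  78  76  81  76  75  77  80
  93 128 143 150 149 144 137 129 126 139 151 159 161 168 168 166 164 159
 157 155 152 153 154 155]
560 [162 163 162 158 158 161 161 160 146 121 105 108 124 133 141 149 155 153
 154 149 127  94  85  81  82  83  82  79  80  82  82  80  93 121 141 148
 148 144 135 127 126 143 147 147 146 150 154 155 156 160 162 163 163 158
 160 153 156 152 151 148]
rod [[ 0.55798209 -0.04098026  0.136     ]]
worm [[0.56448443 0.01498659 0.1225    ]
 [0.55376475 0.0140684  0.1225    ]
 [0.57634569 0.01579367 0.1225    ]]
fixed jaw face [[ 0.53864393 -0.05950162  0.114     ]
 [ 0.53624843 -0.01645196  0.114     ]]
jaw face [[ 0.58176279 -0.05536415  0.114     ]
 [ 0.57792083 -0.01523439  0.114     ]]
tilt
```

>>> servo_tool(
  commands=[
    {"travel":[0.3,0.4,-0.5],"delta_rot":[0.04,-0.07,0.4],"fingers":255},
    {"travel":[0,0.4,-0.5],"delta_rot":[0,0,0],"fingers":255},
    {"travel":[0,0,-0.4],"delta_rot":[0,0,0],"fingers":255},
    {"travel":[0,0,0],"delta_rot":[0,0,0],"fingers":255},
    {"travel":[0,0,0],"delta_rot":[0,0,0],"fingers":255},
    {"travel":[0,0,0],"delta_rot":[0,0,0],"fingers":255},
    {"travel":[0,0,0],"delta_rot":[0,0,0],"fingers":255},
  ],
  squeeze=20,
)

```text
time_s: 3.1
position: [0.5622, 0.0298, 0.1846]
tool_rot: [[-0.997, -0.071, -0.001], [-0.071, 0.997, 0.002], [0.0, 0.002, -1.0]]
ft_force: [0.4, 0.0, 0.6]
grip_width: 0.0002
```

Run:
```python
from h import *
T=pose();np.save("T2.npy",T);print(T.round(4),observe()["ft_force"],observe()["grip_width"])
cv2.imwrite("pics/w2.png",get_image("wrist")[:,:,::-1])
a=get_image("side")[:,:,::-1];cv2.imwrite("pics/d2.png",cv2.resize(a[100:340,225:425],None,fx=3,fy=2.5))
print(proj("wrist",[[.565,.015,.1225],T[:3,3]],T))
```

```text
[[-9.975e-01 -7.110e-02 -6.000e-04  5.622e-01]
 [-7.110e-02  9.975e-01  1.500e-03  2.980e-02]
 [ 5.000e-04  1.600e-03 -1.000e+00  1.846e-01]
 [ 0.000e+00  0.000e+00  0.000e+00  1.000e+00]] [0.3973033  0.03698669 0.56019904] 0.0001721660690601258
[[294.24997688 258.30850493]
 [318.38751873 299.86781403]]
```

View pics/w2.png

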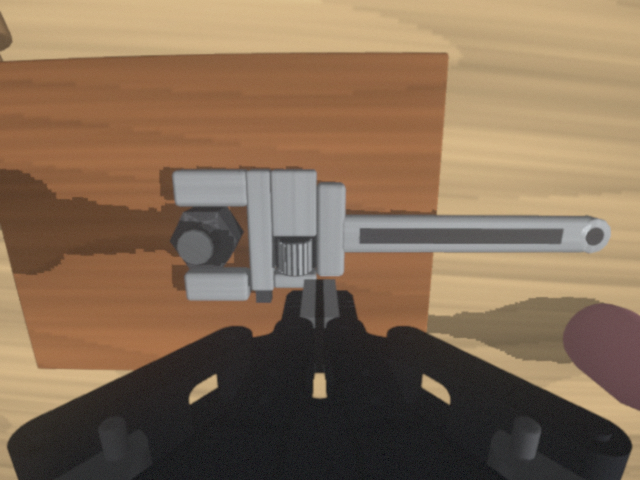

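View pics/d2.png

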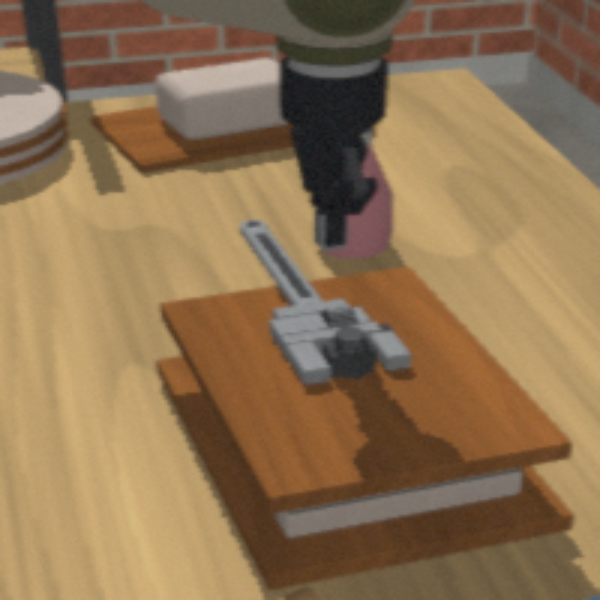

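>>> servo_tool(
  commands=[
    {"travel":[0.05,-0.25,-0.6],"delta_rot":[0,0,0],"fingers":255},
    {"travel":[0,0,-0.6],"delta_rot":[0,0,0],"fingers":255},
    {"travel":[0,0,-0.5],"delta_rot":[0,0,0],"fingers":255},
    {"travel":[0,0,-0.1],"delta_rot":[0,0,0],"fingers":255},
    {"travel":[0,0,0],"delta_rot":[0,0,0],"fingers":255},
  ],
)

```text
time_s: 3.7
position: [0.5648, 0.0213, 0.1312]
tool_rot: [[-0.998, -0.07, 0.004], [-0.07, 0.998, 0.001], [-0.004, 0.0, -1.0]]
ft_force: [0.4, 0.2, -1.1]
grip_width: -0.0002
```

```bash
cat > look.py <<'E'
from h import *
import sys
T=pose();np.save("T.npy",T);s=observe();print(s["time_s"],T.round(4),s["ft_force"])
a=get_image("wrist")[:,:,::-1];cv2.imwrite(f"pics/{sys.argv[1]}.png",a)
E
python3 look.py w3
```

```text
3.7 [[-9.975e-01 -7.020e-02  4.200e-03  5.648e-01]
 [-7.020e-02  9.975e-01  7.000e-04  2.130e-02]
 [-4.200e-03  4.000e-04 -1.000e+00  1.312e-01]
 [ 0.000e+00  0.000e+00  0.000e+00  1.000e+00]] [ 0.37321071  0.1903695  -1.07471331]
```

View pics/w3.png

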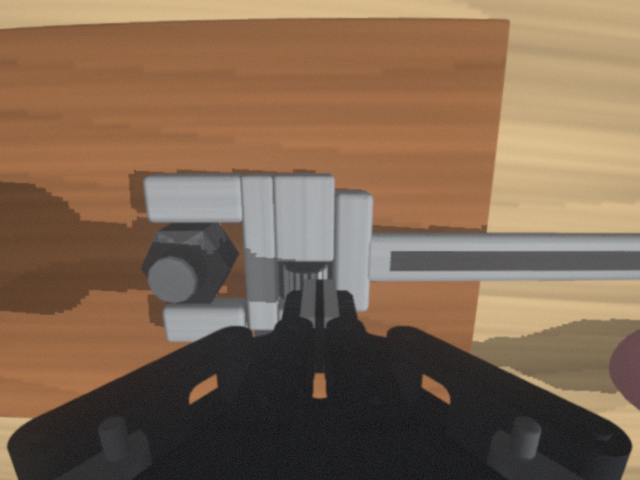

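>>> servo_tool(
  commands=[
    {"travel":[0,0,-0.06],"delta_rot":[0,0,0],"fingers":255},
    {"travel":[0,0,-0.06],"delta_rot":[0,0,0],"fingers":255},
    {"travel":[0,0,0],"delta_rot":[0,0,0],"fingers":255},
  ],
)

```text
time_s: 4.05
position: [0.5657, 0.0212, 0.1295]
tool_rot: [[-0.997, -0.07, 0.008], [-0.07, 0.998, 0.0], [-0.008, -0.0, -1.0]]
ft_force: [-0.3, 0.2, 0.6]
grip_width: -0.0
```

>>> servo_tool(
  commands=[
    {"travel":[0,0,-0.04],"delta_rot":[0,0,0],"fingers":255},
  ],
)

```text
time_s: 4.15
position: [0.5659, 0.0212, 0.1287]
tool_rot: [[-0.997, -0.07, 0.009], [-0.07, 0.998, -0.0], [-0.009, -0.001, -1.0]]
ft_force: [-1.0, 0.3, 0.0]
grip_width: -0.0001
```

>>> servo_tool(
  commands=[
    {"travel":[0,0,-0.03],"delta_rot":[0,0,0],"fingers":255},
  ],
)

```text
time_s: 4.25
position: [0.5659, 0.0212, 0.1278]
tool_rot: [[-0.997, -0.07, 0.009], [-0.07, 0.998, -0.0], [-0.009, -0.001, -1.0]]
ft_force: [0.2, -0.2, -0.1]
grip_width: 0.0002
```

>>> servo_tool(
  commands=[
    {"travel":[0,0,-0.03],"delta_rot":[0,0,0],"fingers":255},
  ],
)

```text
time_s: 4.35
position: [0.5659, 0.0212, 0.1269]
tool_rot: [[-0.997, -0.07, 0.009], [-0.07, 0.998, -0.0], [-0.009, -0.001, -1.0]]
ft_force: [0.4, -0.7, -1.0]
grip_width: 0.0
```

>>> servo_tool(
  commands=[
    {"travel":[-0.02,0,-0.02],"delta_rot":[0,0.09,0],"fingers":255},
  ],
)

```text
time_s: 4.45
position: [0.5652, 0.0213, 0.1263]
tool_rot: [[-0.998, -0.07, -0.001], [-0.07, 0.998, -0.0], [0.001, -0.0, -1.0]]
ft_force: [-0.1, -0.2, 0.1]
grip_width: -0.0003
```

>>> servo_tool(
  commands=[
    {"travel":[0,0,-0.02],"delta_rot":[0,0,0],"fingers":255},
  ],
)

```text
time_s: 4.55
position: [0.5652, 0.0212, 0.1256]
tool_rot: [[-0.998, -0.07, -0.001], [-0.07, 0.998, -0.0], [0.001, -0.0, -1.0]]
ft_force: [-0.3, 0.3, -0.6]
grip_width: -0.0002
```

>>> servo_tool(
  commands=[
    {"travel":[0,0,-0.02],"delta_rot":[0,0,0],"fingers":255},
  ],
)

```text
time_s: 4.65
position: [0.5653, 0.0212, 0.125]
tool_rot: [[-0.998, -0.07, -0.001], [-0.07, 0.998, -0.0], [0.001, -0.0, -1.0]]
ft_force: [-1.1, -0.1, 4.8]
grip_width: -0.0001
```

>>> servo_tool(
  commands=[
    {"travel":[0,0,-0.015],"delta_rot":[0,0,0],"fingers":255},
  ],
)

```text
time_s: 4.75
position: [0.5654, 0.0212, 0.125]
tool_rot: [[-0.998, -0.07, -0.001], [-0.07, 0.998, -0.0], [0.001, -0.0, -1.0]]
ft_force: [-1.8, 0.4, 5.6]
grip_width: 0.0
```

>>> servo_tool(
  commands=[
    {"travel":[0,0,-0.015],"delta_rot":[0,0,0],"fingers":255},
  ],
)

```text
time_s: 4.85
position: [0.5653, 0.0212, 0.125]
tool_rot: [[-0.998, -0.07, -0.001], [-0.07, 0.998, -0.0], [0.001, -0.0, -1.0]]
ft_force: [-2.6, -0.4, 5.1]
grip_width: -0.0002
```

>>> servo_tool(
  commands=[
    {"travel":[0,0,-0.025],"delta_rot":[0,0,0],"fingers":255},
  ],
)

```text
time_s: 4.95
position: [0.5654, 0.0212, 0.1249]
tool_rot: [[-0.998, -0.07, 0.0], [-0.07, 0.998, -0.001], [-0.0, -0.001, -1.0]]
ft_force: [-3.0, -0.2, 7.7]
grip_width: 0.0
```

>>> servo_tool(
  commands=[
    {"travel":[0,-0.06,-0.025],"delta_rot":[0,0,0],"fingers":255},
  ],
)

```text
time_s: 5.05
position: [0.5654, 0.02, 0.125]
tool_rot: [[-0.997, -0.071, 0.001], [-0.071, 0.997, 0.0], [-0.001, 0.0, -1.0]]
ft_force: [-2.7, 4.9, 9.3]
grip_width: -0.0001
```

>>> servo_tool(
  commands=[
    {"travel":[0,-0.06,-0.025],"delta_rot":[0,0,0],"fingers":255},
  ],
)

```text
time_s: 5.15
position: [0.5655, 0.0189, 0.1251]
tool_rot: [[-0.997, -0.071, 0.002], [-0.071, 0.997, 0.001], [-0.002, 0.001, -1.0]]
ft_force: [-2.2, 4.3, 7.1]
grip_width: 0.0002
```

>>> servo_tool(
  commands=[
    {"travel":[-0.008,-0.07,-0.027],"delta_rot":[0,0,0],"fingers":255},
    {"travel":[-0.008,-0.07,-0.027],"delta_rot":[0,0,0],"fingers":255},
  ],
)

```text
time_s: 5.35
position: [0.5656, 0.0159, 0.1252]
tool_rot: [[-0.997, -0.071, 0.005], [-0.071, 0.997, 0.004], [-0.006, 0.003, -1.0]]
ft_force: [-0.7, 3.2, 6.3]
grip_width: -0.0002
```

>>> servo_tool(
  commands=[
    {"travel":[-0.008,-0.07,-0.027],"delta_rot":[0,0.03,0],"fingers":255},
    {"travel":[-0.008,-0.07,-0.027],"delta_rot":[0,0,0],"fingers":255},
  ],
)

```text
time_s: 5.55
position: [0.5659, 0.013, 0.1253]
tool_rot: [[-0.997, -0.072, 0.006], [-0.072, 0.997, 0.006], [-0.006, 0.005, -1.0]]
ft_force: [-0.9, 2.6, 6.3]
grip_width: 0.0003
```

>>> servo_tool(
  commands=[
    {"travel":[-0.008,-0.07,-0.027],"delta_rot":[0,0,0],"fingers":255},
    {"travel":[-0.008,-0.07,-0.027],"delta_rot":[0,0,0],"fingers":255},
  ],
)

```text
time_s: 5.75
position: [0.566, 0.0099, 0.1253]
tool_rot: [[-0.997, -0.072, 0.009], [-0.072, 0.997, 0.008], [-0.01, 0.007, -1.0]]
ft_force: [0.2, 4.0, 6.0]
grip_width: -0.0004
```

>>> servo_tool(
  commands=[
    {"travel":[-0.02,-0.03,0.15],"delta_rot":[-0.09,0.1,-0.01],"fingers":255},
    {"travel":[-0.02,0.25,0],"delta_rot":[0,0,0],"fingers":255},
    {"travel":[0,0.2,0],"delta_rot":[0,0,0],"fingers":255},
    {"travel":[0,0,0],"delta_rot":[0,0,0],"fingers":255},
  ],
)

```text
time_s: 6.15
position: [0.5647, 0.0237, 0.1301]
tool_rot: [[-0.997, -0.071, -0.002], [-0.071, 0.997, -0.003], [0.002, -0.002, -1.0]]
ft_force: [-1.1, 0.1, 0.7]
grip_width: -0.0001
```

```bash
python3 look.py w4
```

```text
6.15 [[-0.9975 -0.071  -0.0021  0.5647]
 [-0.071   0.9975 -0.0025  0.0237]
 [ 0.0023 -0.0024 -1.      0.1301]
 [ 0.      0.      0.      1.    ]] [-1.10308988  0.05159727  0.72982457]
```

View pics/w4.png

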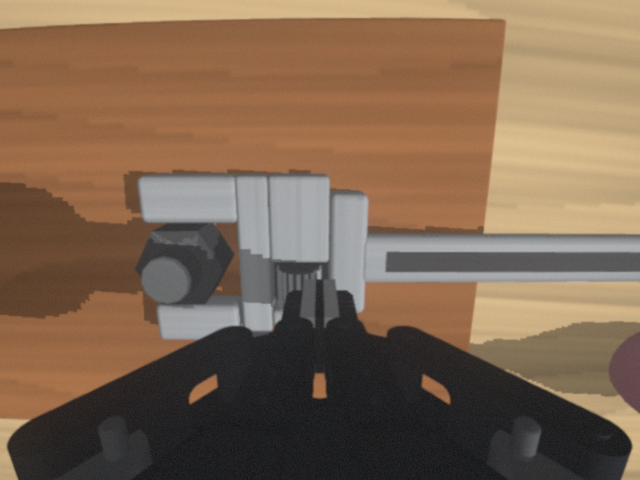

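```bash
cat > gap.py <<'E'
from h import *
import sys
im=cv2.imread(f"pics/{sys.argv[1]}.png");T=np.load("T.npy")
cv2.imwrite("pics/z_%s.png"%sys.argv[1],cv2.resize(im[165:350,120:390],None,fx=2.9,fy=2.9,interpolation=cv2.INTER_CUBIC))
g=cv2.cvtColor(im,cv2.COLOR_BGR2GRAY)
for c in (170,200,220,228): print(c,list(g[212:232,c]),list(g[280:345:1,c]))
E
python3 gap.py w4
```

```text
170 [np.uint8(169), np.uint8(170), np.uint8(171), np.uint8(171), np.uint8(170), np.uint8(170), np.uint8(162), np.uint8(155), np.uint8(145), np.uint8(138), np.uint8(108), np.uint8(73), np.uint8(55), np.uint8(54), np.uint8(58), np.uint8(55), np.uint8(60), np.uint8(50), np.uint8(60), np.uint8(74)] [np.uint8(108), np.uint8(109), np.uint8(104), np.uint8(106), np.uint8(107), np.uint8(106), np.uint8(108), np.uint8(105), np.uint8(105), np.uint8(105), np.uint8(107), np.uint8(109), np.uint8(107), np.uint8(108), np.uint8(106), np.uint8(106), np.uint8(104), np.uint8(105), np.uint8(103), np.uint8(109), np.uint8(108), np.uint8(104), np.uint8(94), np.uint8(80), np.uint8(81), np.uint8(98), np.uint8(124), np.uint8(142), np.uint8(149), np.uint8(154), np.uint8(154), np.uint8(159), np.uint8(160), np.uint8(163), np.uint8(165), np.uint8(162), np.uint8(165), np.uint8(164), np.uint8(161), np.uint8(162), np.uint8(162), np.uint8(161), np.uint8(165), np.uint8(162), np.uint8(164), np.uint8(164), np.uint8(166), np.uint8(162), np.uint8(162), np.uint8(163), np.uint8(165), np.uint8(166), np.uint8(166), np.uint8(165
[... 3174 characters left out ...]
(85), np.uint8(91), np.uint8(94), np.uint8(90), np.uint8(92), np.uint8(96), np.uint8(96), np.uint8(95), np.uint8(104), np.uint8(116), np.uint8(129), np.uint8(142), np.uint8(149), np.uint8(152), np.uint8(157), np.uint8(164), np.uint8(166), np.uint8(164), np.uint8(166), np.uint8(167), np.uint8(167), np.uint8(168), np.uint8(167), np.uint8(163), np.uint8(166), np.uint8(167), np.uint8(169), np.uint8(171), np.uint8(169), np.uint8(154), np.uint8(117), np.uint8(69), np.uint8(43), np.uint8(39), np.uint8(37), np.uint8(39), np.uint8(41), np.uint8(39), np.uint8(42), np.uint8(43), np.uint8(44), np.uint8(42), np.uint8(46), np.uint8(45), np.uint8(46), np.uint8(38), np.uint8(44), np.uint8(37), np.uint8(42)]
```

View pics/z_w4.png

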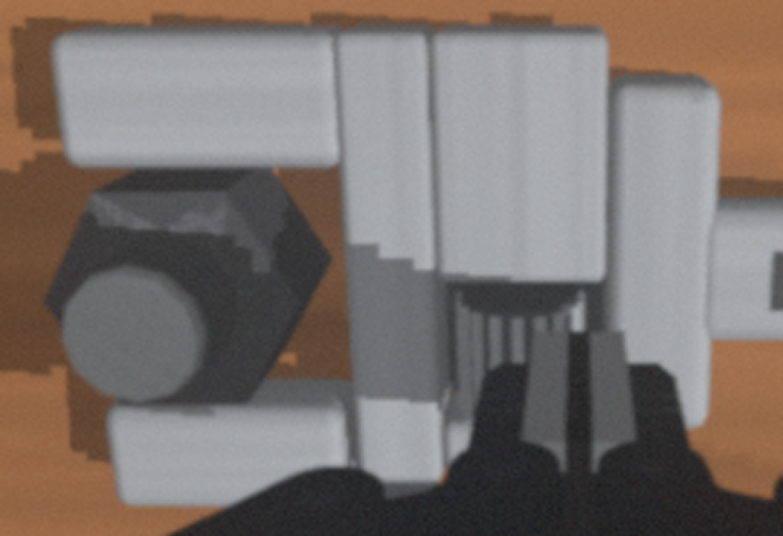

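```bash
cat > gap.py <<'E'
from h import *
import sys
def edges(name,T,cols):
    g=cv2.GaussianBlur(cv2.cvtColor(cv2.imread(f"pics/{name}.png"),cv2.COLOR_BGR2GRAY),(7,1),0).astype(float)
    out=[]
    for c in cols:
        a=g[:,c]
        r=200
        while a[r]>130: r+=1
        f=r-(130-a[r])/(a[r-1]-a[r])
        r=325
        while a[r]>130: r-=1
        j=r+(130-a[r])/(a[r+1]-a[r])
        P=onplane("wrist",[[c,f],[c,j]],0.1165,T)
        out.append((f,j,*P[0,:2],*P[1,:2]))
    return np.array(out)
for n,t in zip(sys.argv[1::2],sys.argv[2::2]):
    T=np.load(t);E=edges(n,T,range(185,222,6))
    u=np.array([-.0715,.9974]);nrm=np.array([.9974,.0715])
    print(n,E.mean(0).round(4),"gap mm",(1000*((E[:,4:6]-E[:,2:4])@nrm)).round(2))
E
python3 - <<'E'
import numpy as np
T=np.array([[-9.975e-01,-7.020e-02,4.200e-03,5.648e-01],[-7.020e-02,9.975e-01,7.000e-04,2.130e-02],[-4.200e-03,4.000e-04,-1,1.312e-01],[0,0,0,1]]);np.save("T3.npy",T)
E
cp T.npy T4.npy
python3 gap.py w3 T3.npy w4 T4.npy
```

```text
w3 [ 2.211108e+02  3.086829e+02  5.360000e-01 -3.420000e-02  5.809000e-01
 -3.530000e-02] gap mm [44.8  44.75 44.71 44.76 44.76 44.72 44.63]
w4 [ 2.212137e+02  3.065355e+02  5.357000e-01 -3.170000e-02  5.790000e-01
 -3.260000e-02] gap mm [43.97 44.   42.87 42.85 42.81 42.76 42.82]
```

>>> servo_tool(
  commands=[
    {"travel":[0,-0.09,-0.12],"delta_rot":[0,0,0],"fingers":255},
    {"travel":[0,0,-0.02],"delta_rot":[0,0,0],"fingers":255},
    {"travel":[0,0,-0.02],"delta_rot":[0,0,0],"fingers":255},
    {"travel":[0,0,-0.025],"delta_rot":[0,0,0],"fingers":255},
  ],
)

```text
time_s: 6.6
position: [0.5648, 0.0204, 0.1251]
tool_rot: [[-0.997, -0.071, -0.001], [-0.071, 0.997, -0.003], [0.002, -0.002, -1.0]]
ft_force: [-3.9, 1.7, 9.5]
grip_width: 0.0001
```

>>> servo_tool(
  commands=[
    {"travel":[0,-0.09,-0.027],"delta_rot":[-0.01,0.01,0],"fingers":255},
    {"travel":[0,-0.09,-0.027],"delta_rot":[-0.01,0.01,0],"fingers":255},
  ],
)

```text
time_s: 6.8
position: [0.565, 0.0159, 0.1252]
tool_rot: [[-0.997, -0.071, -0.002], [-0.071, 0.997, -0.003], [0.002, -0.003, -1.0]]
ft_force: [-1.5, 3.5, 6.3]
grip_width: -0.0003
```

>>> servo_tool(
  commands=[
    {"travel":[0,-0.1,-0.03],"delta_rot":[-0.015,0.015,0],"fingers":255},
    {"travel":[0,-0.1,-0.03],"delta_rot":[-0.015,0.015,0],"fingers":255},
  ],
)

```text
time_s: 7.0
position: [0.5654, 0.0107, 0.125]
tool_rot: [[-0.997, -0.071, -0.002], [-0.071, 0.997, -0.004], [0.003, -0.004, -1.0]]
ft_force: [-1.5, 2.9, 6.9]
grip_width: -0.0002
```

>>> servo_tool(
  commands=[
    {"travel":[0,-0.07,-0.03],"delta_rot":[0,0,0],"fingers":255},
    {"travel":[-0.02,0,0.12],"delta_rot":[0.03,-0.02,0],"fingers":255},
    {"travel":[0,0.25,0],"delta_rot":[0,0,0],"fingers":255},
    {"travel":[0,0.2,0],"delta_rot":[0,0,0],"fingers":255},
    {"travel":[0,0,0],"delta_rot":[0,0,0],"fingers":255},
  ],
)

```text
time_s: 7.5
position: [0.5648, 0.0231, 0.1285]
tool_rot: [[-0.998, -0.07, 0.001], [-0.07, 0.998, 0.001], [-0.001, 0.0, -1.0]]
ft_force: [0.3, -0.7, 0.1]
grip_width: -0.0003
```

>>> servo_tool(
  commands=[
    {"travel":[0,-0.05,-0.08],"delta_rot":[0,0,0],"fingers":255},
    {"travel":[0,0,-0.02],"delta_rot":[0,0,0],"fingers":255},
    {"travel":[0,0,-0.02],"delta_rot":[0,0,0],"fingers":255},
    {"travel":[0,0,-0.025],"delta_rot":[0,0,0],"fingers":255},
  ],
)

```text
time_s: 7.9
position: [0.5649, 0.0219, 0.1243]
tool_rot: [[-0.998, -0.07, 0.001], [-0.07, 0.998, 0.0], [-0.001, 0.0, -1.0]]
ft_force: [-3.5, 1.7, 9.9]
grip_width: 0.0
```

>>> servo_tool(
  commands=[
    {"travel":[0,-0.1,-0.028],"delta_rot":[-0.01,0.01,0],"fingers":255},
    {"travel":[0,-0.1,-0.028],"delta_rot":[-0.01,0.01,0],"fingers":255},
  ],
)

```text
time_s: 8.1
position: [0.5651, 0.017, 0.1246]
tool_rot: [[-0.998, -0.071, 0.001], [-0.071, 0.998, 0.0], [-0.001, 0.0, -1.0]]
ft_force: [-1.8, 4.1, 5.1]
grip_width: 0.0002
```

>>> servo_tool(
  commands=[
    {"travel":[0,-0.1,-0.03],"delta_rot":[-0.01,0.01,0],"fingers":255},
    {"travel":[0,-0.1,-0.03],"delta_rot":[-0.01,0.01,0],"fingers":255},
  ],
)

```text
time_s: 8.3
position: [0.5655, 0.012, 0.1243]
tool_rot: [[-0.998, -0.071, 0.002], [-0.071, 0.998, 0.0], [-0.002, 0.0, -1.0]]
ft_force: [-1.1, 4.0, 6.8]
grip_width: 0.0001
```

>>> servo_tool(
  commands=[
    {"travel":[0,-0.08,-0.03],"delta_rot":[0,0,0],"fingers":255},
    {"travel":[-0.02,0,0.12],"delta_rot":[0.02,0,0],"fingers":255},
    {"travel":[0,0.25,0.05],"delta_rot":[0,0,0],"fingers":255},
    {"travel":[0,0.2,0],"delta_rot":[0,0,0],"fingers":255},
    {"travel":[0,0,0],"delta_rot":[0,0,0],"fingers":255},
  ],
)

```text
time_s: 8.8
position: [0.565, 0.0243, 0.1296]
tool_rot: [[-0.998, -0.07, 0.003], [-0.07, 0.998, 0.004], [-0.003, 0.003, -1.0]]
ft_force: [-0.5, 0.2, 0.4]
grip_width: -0.0003
```

```bash
python3 look.py w5; python3 gap.py w5 T.npy
```

```text
8.8 [[-0.9976 -0.0699  0.0027  0.565 ]
 [-0.0699  0.9976  0.0036  0.0243]
 [-0.003   0.0034 -1.      0.1296]
 [ 0.      0.      0.      1.    ]] [-0.46019721  0.20241601  0.41439729]
w5 [ 2.220085e+02  3.045749e+02  5.362000e-01 -3.060000e-02  5.779000e-01
 -3.160000e-02] gap mm [43.61 43.68 42.2  41.82 38.46 40.32 40.81]
```

View pics/w5.png

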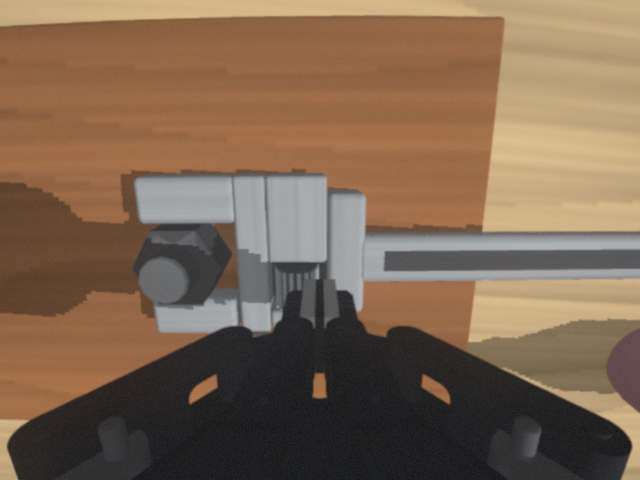

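>>> servo_tool(
  commands=[
    {"travel":[0,-0.09,-0.11],"delta_rot":[-0.04,0.03,0],"fingers":255},
    {"travel":[0,0,-0.02],"delta_rot":[0,0,0],"fingers":255},
    {"travel":[0,0,-0.02],"delta_rot":[0,0,0],"fingers":255},
    {"travel":[0,0,-0.025],"delta_rot":[0,0,0],"fingers":255},
  ],
)

```text
time_s: 9.25
position: [0.5651, 0.021, 0.1239]
tool_rot: [[-0.998, -0.07, -0.001], [-0.07, 0.998, -0.001], [0.001, -0.001, -1.0]]
ft_force: [-2.4, 1.0, 8.8]
grip_width: 0.0
```

>>> servo_tool(
  commands=[
    {"travel":[0,-0.09,-0.03],"delta_rot":[-0.01,0.01,0],"fingers":255},
    {"travel":[0,-0.09,-0.03],"delta_rot":[-0.01,0.01,0],"fingers":255},
  ],
)

```text
time_s: 9.45
position: [0.5656, 0.0169, 0.1241]
tool_rot: [[-0.998, -0.07, 0.0], [-0.07, 0.998, -0.001], [0.0, -0.001, -1.0]]
ft_force: [-0.3, 4.7, 7.5]
grip_width: 0.0002
```

>>> servo_tool(
  commands=[
    {"travel":[0,-0.09,-0.03],"delta_rot":[-0.01,0.01,0],"fingers":255},
  ],
)

```text
time_s: 9.55
position: [0.566, 0.0149, 0.1241]
tool_rot: [[-0.998, -0.07, 0.001], [-0.07, 0.998, -0.001], [-0.001, -0.001, -1.0]]
ft_force: [-0.4, 4.5, 6.5]
grip_width: 0.0003
```

>>> servo_tool(
  commands=[
    {"travel":[0,-0.09,-0.03],"delta_rot":[-0.01,0.01,0],"fingers":255},
  ],
)

```text
time_s: 9.65
position: [0.5663, 0.0129, 0.1241]
tool_rot: [[-0.998, -0.07, 0.001], [-0.07, 0.998, -0.0], [-0.001, -0.0, -1.0]]
ft_force: [-0.3, 4.9, 7.4]
grip_width: 0.0003
```

>>> servo_tool(
  commands=[
    {"travel":[0,-0.09,-0.03],"delta_rot":[-0.01,0.01,0],"fingers":255},
  ],
)

```text
time_s: 9.75
position: [0.5667, 0.0108, 0.1241]
tool_rot: [[-0.998, -0.07, 0.002], [-0.07, 0.998, -0.0], [-0.002, -0.0, -1.0]]
ft_force: [-0.7, 4.3, 6.5]
grip_width: 0.0003
```

>>> servo_tool(
  commands=[
    {"travel":[0,-0.08,-0.03],"delta_rot":[0,0,0],"fingers":255},
    {"travel":[-0.06,0,0.12],"delta_rot":[0.02,0,0],"fingers":255},
    {"travel":[0,0.25,0.05],"delta_rot":[0,0,0],"fingers":255},
    {"travel":[0,0.2,0],"delta_rot":[0,0,0],"fingers":255},
    {"travel":[0,0,0],"delta_rot":[0,0,0],"fingers":255},
  ],
)

```text
time_s: 10.25
position: [0.5651, 0.0234, 0.1295]
tool_rot: [[-0.998, -0.07, 0.004], [-0.07, 0.998, 0.003], [-0.004, 0.003, -1.0]]
ft_force: [-0.0, 0.8, 0.1]
grip_width: -0.0
```

```bash
python3 look.py w6
python3 - <<'E'
import cv2
im=cv2.imread("pics/w6.png");cv2.imwrite("pics/z6.png",cv2.resize(im[165:350,120:390],None,fx=2.9,fy=2.9,interpolation=cv2.INTER_CUBIC))
E
```

```text
10.25 [[-0.9976 -0.0698  0.0039  0.5651]
 [-0.0698  0.9976  0.0033  0.0234]
 [-0.0041  0.003  -1.      0.1295]
 [ 0.      0.      0.      1.    ]] [-0.03953402  0.81533122  0.06450661]
```

View pics/z6.png

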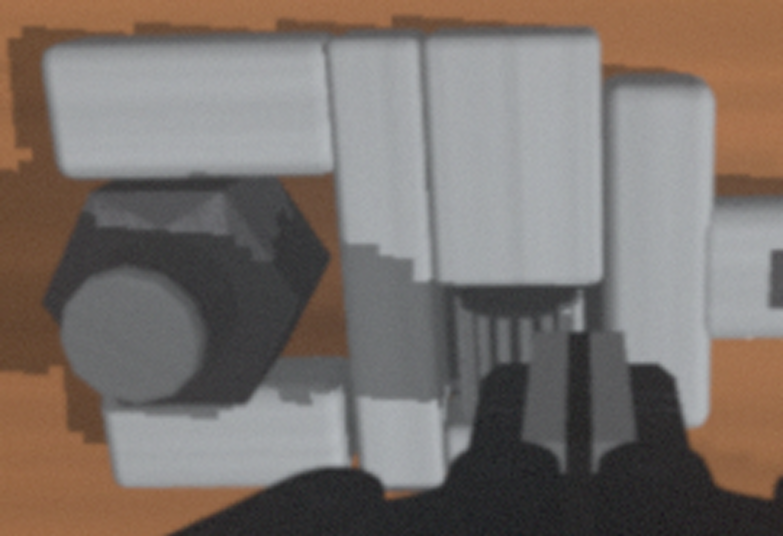

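Run:
```python
from h import *
T=np.load("T.npy")
n=np.array([.9976,.07])
a=onplane("wrist",[[223.4,224.7],[223.4,289.1],[223.4,333]],0.1165,T);print(a,(a[1]-a[0])[:2]@n,(a[2]-a[0])[:2]@n)
T=np.load("T3.npy");a=onplane("wrist",[[223.4,221],[223.4,306],[223.4,341.5]],0.1165,T);print((a[1]-a[0])[:2]@n,(a[2]-a[0])[:2]@n)
im=cv2.imread("pics/w6.png");g=cv2.cvtColor(im,cv2.COLOR_BGR2GRAY)
print(g[280:338,223].tolist(), g[215:235,223].tolist())
```

```text
[[ 0.53680597 -0.02219429  0.1165    ]
 [ 0.56890616 -0.02239031  0.1165    ]
 [ 0.5929972  -0.02261407  0.1165    ]] 0.03200943417504526 0.05602698617202628
0.04325180131988322 0.0633770328300506
[79, 76, 81, 82, 76, 79, 82, 82, 86, 89, 90, 91, 92, 91, 92, 95, 94, 99, 104, 107, 110, 107, 108, 112, 132, 155, 166, 167, 166, 166, 165, 167, 167, 167, 166, 167, 167, 171, 170, 170, 166, 166, 169, 169, 168, 169, 159, 131, 85, 49, 46, 42, 45, 47, 36, 39, 40, 38] [169, 168, 173, 172, 168, 164, 158, 154, 144, 136, 104, 87, 83, 81, 84, 84, 82, 82, 83, 83]
```

>>> servo_tool(
  commands=[
    {"travel":[0,-0.07,-0.11],"delta_rot":[-0.04,0.04,0],"fingers":255},
    {"travel":[0,0,-0.02],"delta_rot":[0,0,0],"fingers":255},
    {"travel":[0,0,-0.02],"delta_rot":[0,0,0],"fingers":255},
    {"travel":[0,0,-0.025],"delta_rot":[0,0,0],"fingers":255},
  ],
)

```text
time_s: 10.7
position: [0.5651, 0.0207, 0.1238]
tool_rot: [[-0.998, -0.07, -0.001], [-0.07, 0.998, -0.002], [0.001, -0.001, -1.0]]
ft_force: [-3.1, 0.7, 9.6]
grip_width: -0.0001
```

>>> servo_tool(
  commands=[
    {"travel":[-0.005,-0.06,-0.035],"delta_rot":[-0.01,0.01,0],"fingers":255},
  ],
)

```text
time_s: 10.8
position: [0.5652, 0.0198, 0.1237]
tool_rot: [[-0.998, -0.07, -0.001], [-0.07, 0.998, -0.001], [0.001, -0.001, -1.0]]
ft_force: [-3.8, 8.1, 13.3]
grip_width: 0.0002
```

>>> servo_tool(
  commands=[
    {"travel":[-0.005,-0.06,-0.035],"delta_rot":[-0.01,0.01,0],"fingers":255},
  ],
)

```text
time_s: 10.9
position: [0.5653, 0.0191, 0.124]
tool_rot: [[-0.998, -0.07, 0.0], [-0.07, 0.998, 0.0], [-0.0, 0.0, -1.0]]
ft_force: [-1.6, 5.5, 9.5]
grip_width: -0.0
```

>>> servo_tool(
  commands=[
    {"travel":[-0.005,-0.06,-0.035],"delta_rot":[-0.01,0.01,0],"fingers":255},
  ],
)

```text
time_s: 11.0
position: [0.5656, 0.0182, 0.124]
tool_rot: [[-0.998, -0.07, 0.001], [-0.07, 0.998, 0.001], [-0.001, 0.001, -1.0]]
ft_force: [-0.3, 3.7, 7.4]
grip_width: -0.0003
```

>>> servo_tool(
  commands=[
    {"travel":[-0.005,-0.06,-0.035],"delta_rot":[-0.01,0.01,0],"fingers":255},
  ],
)

```text
time_s: 11.1
position: [0.5658, 0.0171, 0.124]
tool_rot: [[-0.998, -0.07, 0.002], [-0.07, 0.998, 0.001], [-0.002, 0.001, -1.0]]
ft_force: [-1.4, 5.0, 6.9]
grip_width: -0.0003
```

>>> servo_tool(
  commands=[
    {"travel":[-0.005,-0.05,-0.04],"delta_rot":[-0.01,0.01,0],"fingers":255},
  ],
)

```text
time_s: 11.2
position: [0.5661, 0.0165, 0.124]
tool_rot: [[-0.998, -0.07, 0.003], [-0.07, 0.998, 0.002], [-0.003, 0.002, -1.0]]
ft_force: [-2.4, 6.1, 9.6]
grip_width: 0.0
```

>>> servo_tool(
  commands=[
    {"travel":[-0.005,-0.05,-0.042],"delta_rot":[-0.01,0.01,0],"fingers":255},
  ],
)

```text
time_s: 11.3
position: [0.5662, 0.0159, 0.124]
tool_rot: [[-0.998, -0.07, 0.004], [-0.07, 0.998, 0.002], [-0.004, 0.002, -1.0]]
ft_force: [-3.3, 7.5, 10.6]
grip_width: -0.0001
```

>>> servo_tool(
  commands=[
    {"travel":[-0.005,-0.05,-0.042],"delta_rot":[-0.01,0.01,0],"fingers":255},
  ],
)

```text
time_s: 11.4
position: [0.5664, 0.0155, 0.124]
tool_rot: [[-0.997, -0.071, 0.005], [-0.071, 0.997, 0.003], [-0.005, 0.003, -1.0]]
ft_force: [-1.7, 4.1, 10.1]
grip_width: 0.0001
```

>>> servo_tool(
  commands=[
    {"travel":[-0.005,-0.05,-0.042],"delta_rot":[-0.01,0.01,0],"fingers":255},
  ],
)

```text
time_s: 11.5
position: [0.5666, 0.015, 0.124]
tool_rot: [[-0.997, -0.071, 0.006], [-0.071, 0.997, 0.004], [-0.006, 0.004, -1.0]]
ft_force: [-1.8, 5.3, 9.8]
grip_width: 0.0001
```

>>> servo_tool(
  commands=[
    {"travel":[-0.005,-0.05,-0.042],"delta_rot":[-0.01,0.01,0],"fingers":255},
  ],
)

```text
time_s: 11.6
position: [0.5668, 0.0146, 0.124]
tool_rot: [[-0.997, -0.071, 0.007], [-0.071, 0.997, 0.005], [-0.007, 0.004, -1.0]]
ft_force: [-2.0, 6.9, 10.4]
grip_width: 0.0
```

>>> servo_tool(
  commands=[
    {"travel":[-0.01,-0.06,-0.045],"delta_rot":[-0.03,0.04,0],"fingers":255},
  ],
)

```text
time_s: 11.7
position: [0.5669, 0.0139, 0.124]
tool_rot: [[-0.997, -0.071, 0.005], [-0.071, 0.997, 0.004], [-0.005, 0.003, -1.0]]
ft_force: [-0.7, 6.2, 10.4]
grip_width: 0.0004
```

>>> servo_tool(
  commands=[
    {"travel":[-0.01,-0.06,-0.045],"delta_rot":[-0.02,0.03,0],"fingers":255},
  ],
)

```text
time_s: 11.8
position: [0.5671, 0.0131, 0.124]
tool_rot: [[-0.997, -0.071, 0.004], [-0.071, 0.997, 0.003], [-0.004, 0.003, -1.0]]
ft_force: [-1.6, 6.6, 9.9]
grip_width: 0.0001
```

>>> servo_tool(
  commands=[
    {"travel":[-0.01,-0.06,-0.045],"delta_rot":[-0.02,0.02,0],"fingers":255},
  ],
)

```text
time_s: 11.9
position: [0.5673, 0.0122, 0.124]
tool_rot: [[-0.997, -0.072, 0.005], [-0.072, 0.997, 0.003], [-0.005, 0.003, -1.0]]
ft_force: [-0.5, 4.2, 9.7]
grip_width: -0.0003
```

>>> servo_tool(
  commands=[
    {"travel":[-0.01,-0.06,-0.045],"delta_rot":[-0.02,0.02,0],"fingers":255},
  ],
)

```text
time_s: 12.0
position: [0.5675, 0.0113, 0.124]
tool_rot: [[-0.997, -0.072, 0.005], [-0.072, 0.997, 0.002], [-0.005, 0.002, -1.0]]
ft_force: [-3.0, 7.7, 11.2]
grip_width: -0.0001
```

>>> servo_tool(
  commands=[
    {"travel":[-0.01,-0.06,-0.045],"delta_rot":[-0.02,0.02,0],"fingers":255},
  ],
)

```text
time_s: 12.1
position: [0.5678, 0.0104, 0.124]
tool_rot: [[-0.997, -0.072, 0.005], [-0.072, 0.997, 0.002], [-0.006, 0.001, -1.0]]
ft_force: [-2.2, 6.7, 10.0]
grip_width: 0.0004
```

>>> servo_tool(
  commands=[
    {"travel":[-0.02,0,0.3],"delta_rot":[-0.02,0.05,0],"fingers":255},
    {"travel":[-0.06,0.4,0.5],"delta_rot":[0,0,0],"fingers":255},
    {"travel":[0,0.4,0.6],"delta_rot":[0,0,0],"fingers":255},
    {"travel":[0,0,0],"delta_rot":[0,0,0],"fingers":255},
  ],
)

```text
time_s: 12.5
position: [0.5653, 0.0344, 0.1684]
tool_rot: [[-0.997, -0.071, -0.0], [-0.071, 0.997, -0.001], [0.0, -0.001, -1.0]]
ft_force: [1.4, -0.6, 0.0]
grip_width: -0.0001
```

```bash
python3 look.py w7
python3 - <<'E'
import cv2
im=cv2.imread("pics/w7.png");cv2.imwrite("pics/z7.png",cv2.resize(im[150:320,100:370],None,fx=2.9,fy=2.9,interpolation=cv2.INTER_CUBIC))
E
```

```text
12.5 [[-9.975e-01 -7.080e-02 -2.000e-04  5.653e-01]
 [-7.080e-02  9.975e-01 -1.000e-03  3.440e-02]
 [ 2.000e-04 -1.000e-03 -1.000e+00  1.684e-01]
 [ 0.000e+00  0.000e+00  0.000e+00  1.000e+00]] [ 1.4172517  -0.56130116  0.02982232]
```

View pics/z7.png

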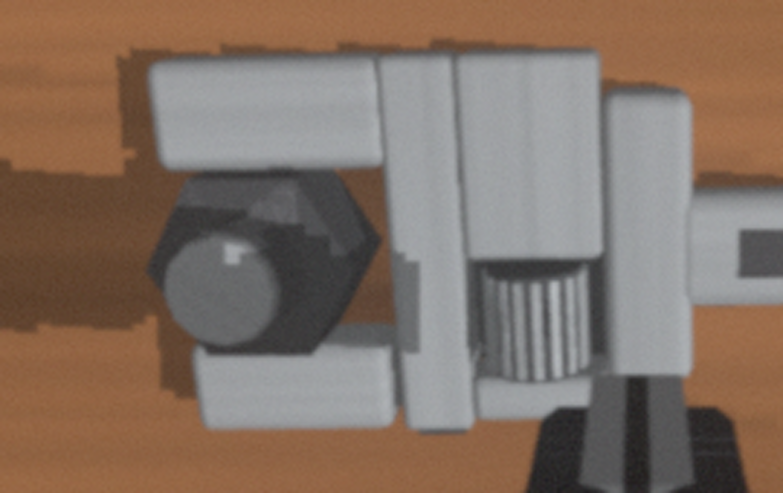

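Run:
```python
from h import *
T=np.load("T.npy"); n=np.array([.9975,.071])
px=lambda x,y:[100+x/2.9,150+y/2.9]
a=onplane("wrist",[px(300,167),px(300,428),px(350,324)],0.1165,T);print(a.round(4),(a[1]-a[0])[:2]@n-.02,(a[2]-a[0])[:2]@n)
```

```text
[[ 0.5379 -0.033   0.1165]
 [ 0.5938 -0.0341  0.1165]
 [ 0.5698 -0.0234  0.1165]] 0.035650578819927614 0.03245663449143543
```

>>> servo_tool(
  commands=[
    {"travel":[-0.02,-0.47,-0.5],"delta_rot":[0,0,0],"fingers":255},
    {"travel":[0,0,-0.5],"delta_rot":[0,0,0],"fingers":255},
    {"travel":[0,0,-0.3],"delta_rot":[0,0,0],"fingers":255},
    {"travel":[0,0,0],"delta_rot":[0,0,0],"fingers":255},
  ],
)

```text
time_s: 12.95
position: [0.5635, 0.0174, 0.1243]
tool_rot: [[-0.998, -0.07, -0.005], [-0.07, 0.998, -0.001], [0.005, -0.001, -1.0]]
ft_force: [0.0, 0.4, -0.1]
grip_width: -0.0001
```

>>> servo_tool(
  commands=[
    {"travel":[0.02,0.1,0.02],"delta_rot":[0,-0.04,0],"fingers":255},
    {"travel":[0,0,-0.02],"delta_rot":[0,0,0],"fingers":255},
    {"travel":[0,0,-0.02],"delta_rot":[0,0,0],"fingers":255},
  ],
)

```text
time_s: 13.25
position: [0.5642, 0.0203, 0.1241]
tool_rot: [[-0.998, -0.07, -0.0], [-0.07, 0.998, -0.002], [0.001, -0.002, -1.0]]
ft_force: [-0.6, -0.5, 3.2]
grip_width: -0.0002
```

>>> servo_tool(
  commands=[
    {"travel":[-0.005,-0.03,-0.03],"delta_rot":[-0.01,0.01,0],"fingers":255},
  ],
)

```text
time_s: 13.35
position: [0.5642, 0.0199, 0.124]
tool_rot: [[-0.998, -0.07, -0.0], [-0.07, 0.998, -0.002], [0.001, -0.002, -1.0]]
ft_force: [-1.6, 6.3, 6.8]
grip_width: 0.0002
```

>>> servo_tool(
  commands=[
    {"travel":[-0.005,-0.04,-0.035],"delta_rot":[-0.01,0.01,0],"fingers":255},
  ],
)

```text
time_s: 13.45
position: [0.5642, 0.0198, 0.1239]
tool_rot: [[-0.998, -0.07, -0.0], [-0.07, 0.998, -0.001], [0.0, -0.001, -1.0]]
ft_force: [-2.2, 6.5, 9.5]
grip_width: 0.0001
```

>>> servo_tool(
  commands=[
    {"travel":[-0.005,-0.05,-0.04],"delta_rot":[-0.01,0.01,0],"fingers":255},
  ],
)

```text
time_s: 13.55
position: [0.5642, 0.0195, 0.1239]
tool_rot: [[-0.997, -0.071, 0.0], [-0.071, 0.997, -0.0], [-0.0, -0.0, -1.0]]
ft_force: [-2.6, 8.6, 9.4]
grip_width: 0.0
```

>>> servo_tool(
  commands=[
    {"travel":[-0.005,-0.06,-0.045],"delta_rot":[-0.01,0.01,0],"fingers":255},
  ],
)

```text
time_s: 13.65
position: [0.5643, 0.0192, 0.1239]
tool_rot: [[-0.997, -0.071, 0.001], [-0.071, 0.997, 0.001], [-0.001, 0.001, -1.0]]
ft_force: [-2.1, 6.6, 11.2]
grip_width: 0.0001
```

>>> servo_tool(
  commands=[
    {"travel":[-0.01,-0.06,-0.05],"delta_rot":[-0.01,0.02,0],"fingers":255},
  ],
)

```text
time_s: 13.75
position: [0.5644, 0.0188, 0.1239]
tool_rot: [[-0.997, -0.072, 0.002], [-0.072, 0.997, 0.002], [-0.002, 0.002, -1.0]]
ft_force: [-1.5, 8.2, 11.8]
grip_width: 0.0002
```

>>> servo_tool(
  commands=[
    {"travel":[-0.005,-0.07,-0.05],"delta_rot":[-0.02,0.02,0],"fingers":255},
  ],
)

```text
time_s: 13.85
position: [0.5647, 0.0179, 0.124]
tool_rot: [[-0.997, -0.072, 0.002], [-0.072, 0.997, 0.002], [-0.002, 0.001, -1.0]]
ft_force: [-1.0, 6.0, 9.6]
grip_width: -0.0001
```

>>> servo_tool(
  commands=[
    {"travel":[-0.005,-0.07,-0.05],"delta_rot":[-0.02,0.02,0],"fingers":255},
  ],
)

```text
time_s: 13.95
position: [0.5651, 0.0168, 0.124]
tool_rot: [[-0.997, -0.073, 0.003], [-0.073, 0.997, 0.001], [-0.003, 0.001, -1.0]]
ft_force: [-1.8, 5.8, 10.6]
grip_width: -0.0003
```

>>> servo_tool(
  commands=[
    {"travel":[-0.005,-0.07,-0.05],"delta_rot":[-0.02,0.02,0],"fingers":255},
    {"travel":[-0.005,-0.07,-0.05],"delta_rot":[-0.02,0.02,0],"fingers":255},
    {"travel":[-0.005,-0.07,-0.05],"delta_rot":[-0.02,0.02,0],"fingers":255},
  ],
)

```text
time_s: 14.25
position: [0.566, 0.0138, 0.124]
tool_rot: [[-0.997, -0.075, 0.004], [-0.075, 0.997, -0.001], [-0.004, -0.001, -1.0]]
ft_force: [-1.7, 7.2, 10.2]
grip_width: 0.0002
```

>>> servo_tool(
  commands=[
    {"travel":[0,0,0.3],"delta_rot":[-0.02,0.03,0],"fingers":255},
    {"travel":[0,0.4,0.5],"delta_rot":[0,0,0],"fingers":255},
    {"travel":[0,0.4,0.6],"delta_rot":[0,0,0],"fingers":255},
    {"travel":[0,0,0],"delta_rot":[0,0,0],"fingers":255},
  ],
)

```text
time_s: 14.65
position: [0.5663, 0.0381, 0.1692]
tool_rot: [[-0.997, -0.074, 0.003], [-0.074, 0.997, -0.004], [-0.002, -0.004, -1.0]]
ft_force: [0.3, -0.9, 0.2]
grip_width: 0.0002
```

```bash
python3 look.py w8
```

```text
14.65 [[-0.9972 -0.0743  0.0026  0.5663]
 [-0.0743  0.9972 -0.0039  0.0381]
 [-0.0023 -0.0041 -1.      0.1692]
 [ 0.      0.      0.      1.    ]] [ 0.32821935 -0.89345609  0.2042643 ]
```

View pics/w8.png

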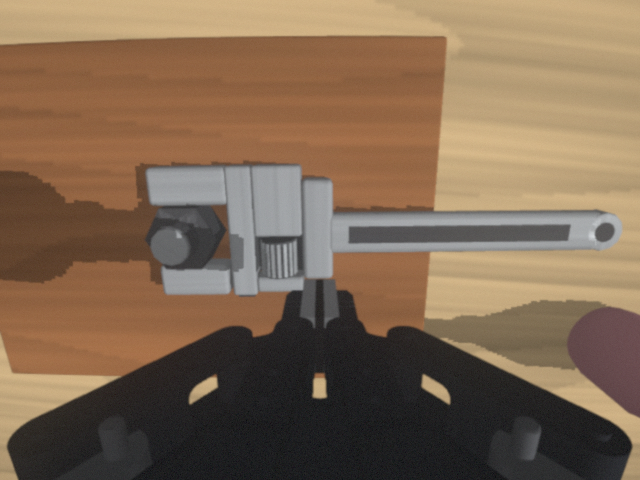

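Run:
```python
from h import *
T=np.load("T.npy")
im=get_image("scene")[:,:,::-1].copy();cv2.imwrite("pics/s8.png",im)
h=cv2.cvtColor(im,cv2.COLOR_BGR2HSV);m=((h[...,0]>160)&(h[...,1]>70)&(h[...,2]>90)).astype(np.uint8)
n,l,st,c=cv2.connectedComponentsWithStats(m);i=1+st[1:,4].argmax();print(st[i],c[i])
x,y,w,hh,_=st[i]
print("base front",onplane("scene",[[x+w/2,y+hh],[x,y+hh-8],[x+w,y+hh-8]],0))
im=get_image("side")[:,:,::-1].copy()
h=cv2.cvtColor(im,cv2.COLOR_BGR2HSV);m=((h[...,0]>160)&(h[...,1]>70)&(h[...,2]>90)).astype(np.uint8)
m[:, :300]=0;m[:100]=0;m[260:]=0;m[:,380:]=0
n,l,st,c=cv2.connectedComponentsWithStats(m);i=1+st[1:,4].argmax();print(st[i],c[i]);x,y,w,hh,_=st[i]
print("side base front",onplane("side",[[x+w/2,y+hh]],0))
print("rod",onplane("wrist",[[170,245]],.1385,T))
print("handle",onplane("wrist",[[349,235],[570,232.5],[605,231]],.1165,T))
print("handle edges",onplane("wrist",[[450,213],[450,252]],.1165,T))
```

```text
[ 471  248   38   57 1619] [490.17665225 278.11179741]
base front [[7.03142468e-01 3.35612166e-01 1.11022302e-16]
 [6.76236862e-01 3.00178808e-01 0.00000000e+00]
 [6.79056287e-01 3.84252180e-01 0.00000000e+00]]
[342 159  13  44 266] [348.67293233 186.19172932]
side base front [[0.68064401 0.29985415 0.        ]]
rod [[ 0.55600196 -0.04059295  0.1385    ]]
handle [[0.54945211 0.05425204 0.1165    ]
 [0.53810638 0.18402376 0.1165    ]
 [0.5355565  0.20536533 0.1165    ]]
handle edges [[0.53214545 0.11055082 0.1165    ]
 [0.55529674 0.11464217 0.1165    ]]
```

View pics/s8.png

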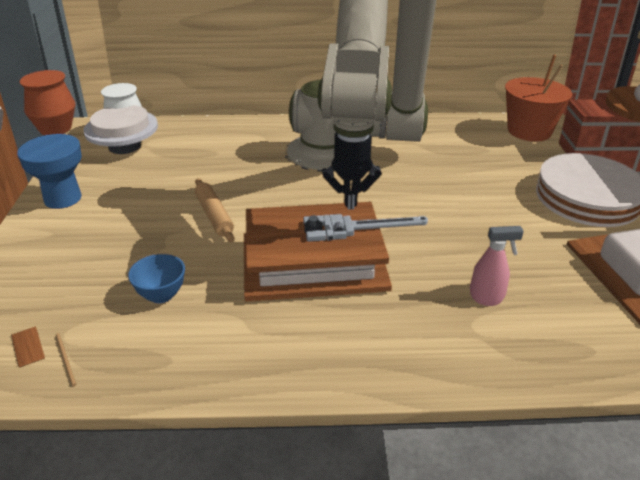

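>>> servo_tool(
  commands=[
    {"travel":[-0.6,0.8,0],"delta_rot":[0,0,0],"fingers":255},
    {"travel":[-0.6,0.8,0],"delta_rot":[0,0,0],"fingers":255},
    {"travel":[-0.6,0.8,0],"delta_rot":[0,0,0],"fingers":255},
    {"travel":[0,0.15,-0.6],"delta_rot":[0.04,0.02,0],"fingers":255},
    {"travel":[0,0,-0.6],"delta_rot":[0,0,0],"fingers":255},
    {"travel":[0,0,0],"delta_rot":[0,0,0],"fingers":255},
  ],
)

```text
time_s: 15.4
position: [0.5071, 0.1124, 0.1236]
tool_rot: [[-0.998, -0.069, -0.014], [-0.069, 0.998, 0.0], [0.014, 0.001, -1.0]]
ft_force: [-0.7, -0.6, 0.7]
grip_width: -0.0001
```

```bash
python3 look.py w9
```

```text
15.4 [[-0.9975 -0.0688 -0.014   0.5071]
 [-0.0688  0.9976  0.      0.1124]
 [ 0.014   0.001  -0.9999  0.1236]
 [ 0.      0.      0.      1.    ]] [-0.70108371 -0.63629586  0.69144416]
```

View pics/w9.png

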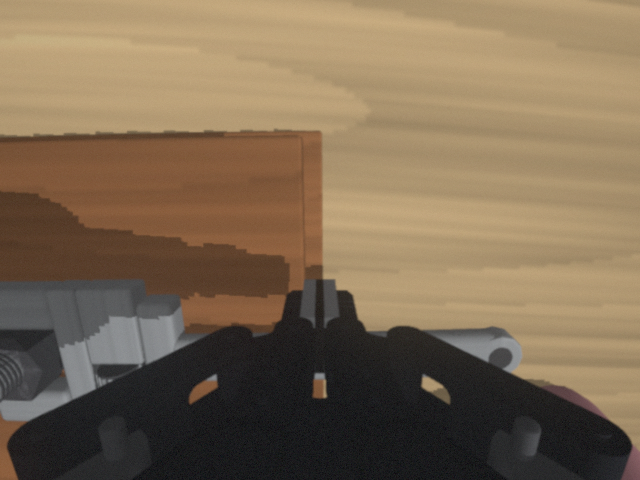

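>>> servo_tool(
  commands=[
    {"travel":[0,0.05,-0.5],"delta_rot":[0,-0.12,0],"fingers":255},
    {"travel":[0,0,0],"delta_rot":[0,0,0],"fingers":255},
  ],
)

```text
time_s: 15.65
position: [0.5086, 0.1128, 0.1102]
tool_rot: [[-0.998, -0.067, 0.002], [-0.067, 0.998, -0.0], [-0.002, -0.0, -1.0]]
ft_force: [-0.1, -0.4, 0.4]
grip_width: -0.0002
```

>>> servo_tool(
  commands=[
    {"travel":[0.25,0,0],"delta_rot":[0,0,0],"fingers":255},
    {"travel":[0.2,0,0],"delta_rot":[0,0,0],"fingers":255},
  ],
)

```text
time_s: 15.85
position: [0.5234, 0.1121, 0.1118]
tool_rot: [[-0.998, -0.066, 0.002], [-0.066, 0.998, -0.0], [-0.002, -0.0, -1.0]]
ft_force: [-2.5, 1.3, -0.9]
grip_width: 0.0002
```

>>> servo_tool(
  commands=[
    {"travel":[-0.08,0,-0.12],"delta_rot":[0,0,0],"fingers":255},
    {"travel":[0,0,-0.04],"delta_rot":[0,0,0],"fingers":255},
    {"travel":[0,0,0],"delta_rot":[0,0,0],"fingers":255},
  ],
)

```text
time_s: 16.15
position: [0.5227, 0.1117, 0.1078]
tool_rot: [[-0.998, -0.066, 0.005], [-0.066, 0.998, -0.0], [-0.005, -0.001, -1.0]]
ft_force: [-0.2, 0.5, 0.2]
grip_width: -0.0001
```

>>> servo_tool(
  commands=[
    {"travel":[0.32,0.06,-0.02],"delta_rot":[0,0,-0.58],"fingers":255},
    {"travel":[0.32,0.04,-0.02],"delta_rot":[0,0,-0.58],"fingers":255},
  ],
)

```text
time_s: 16.35
position: [0.5392, 0.115, 0.1069]
tool_rot: [[-0.998, 0.058, -0.001], [0.058, 0.998, -0.001], [0.001, -0.001, -1.0]]
ft_force: [-6.7, 0.6, 3.6]
grip_width: -0.0001
```

>>> servo_tool(
  commands=[
    {"travel":[0.32,0.02,-0.02],"delta_rot":[0,0,-0.58],"fingers":255},
    {"travel":[0.32,0,-0.02],"delta_rot":[0,0,-0.58],"fingers":255},
  ],
)

```text
time_s: 16.55
position: [0.5562, 0.1165, 0.1059]
tool_rot: [[-0.983, 0.183, -0.008], [0.183, 0.983, 0.0], [0.008, -0.001, -1.0]]
ft_force: [-6.9, 1.6, 4.0]
grip_width: -0.0002
```

>>> servo_tool(
  commands=[
    {"travel":[0.35,-0.01,0.01],"delta_rot":[0,0.03,-0.53],"fingers":255},
    {"travel":[0.35,-0.03,0.01],"delta_rot":[0,0,-0.53],"fingers":255},
    {"travel":[0.345,-0.05,0],"delta_rot":[0,0,-0.53],"fingers":255},
  ],
)

```text
time_s: 16.85
position: [0.5845, 0.1144, 0.1061]
tool_rot: [[-0.937, 0.349, -0.021], [0.349, 0.937, 0.002], [0.02, -0.005, -1.0]]
ft_force: [-6.3, -0.1, 4.1]
grip_width: 0.0004
```

```bash
python3 look.py w10
```

```text
16.85 [[-0.9369  0.349  -0.0207  0.5845]
 [ 0.349   0.9371  0.0025  0.1144]
 [ 0.0203 -0.0049 -0.9998  0.1061]
 [ 0.      0.      0.      1.    ]] [-6.2766346  -0.08999613  4.14538514]
```

View pics/w10.png

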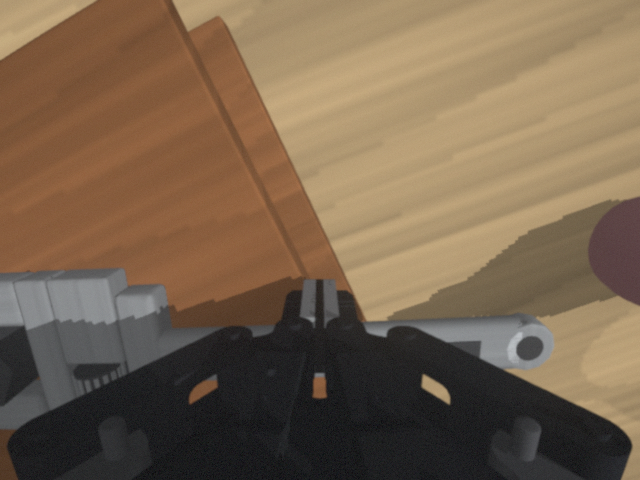

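>>> servo_tool(
  commands=[
    {"travel":[0.345,-0.07,0.01],"delta_rot":[0,-0.07,-0.55],"fingers":255},
    {"travel":[0.34,-0.09,0],"delta_rot":[0,-0.07,-0.55],"fingers":255},
    {"travel":[0.335,-0.11,0],"delta_rot":[0,-0.07,-0.55],"fingers":255},
  ],
)

```text
time_s: 17.2
position: [0.6133, 0.1067, 0.1058]
tool_rot: [[-0.861, 0.509, -0.005], [0.509, 0.861, 0.005], [0.007, 0.002, -1.0]]
ft_force: [-5.7, 0.4, 2.8]
grip_width: 0.0003
```

>>> servo_tool(
  commands=[
    {"travel":[0.325,-0.13,0],"delta_rot":[0,-0.05,-0.55],"fingers":255},
    {"travel":[0.315,-0.15,0],"delta_rot":[0,-0.05,-0.55],"fingers":255},
  ],
)

```text
time_s: 17.4
position: [0.6306, 0.0991, 0.1057]
tool_rot: [[-0.796, 0.606, 0.001], [0.606, 0.795, 0.006], [0.003, 0.006, -1.0]]
ft_force: [-5.7, 0.9, 2.8]
grip_width: -0.0
```

```bash
python3 look.py w11
python3 - <<'E'
from h import *
a=get_image("scene")[190:310,230:440,::-1];cv2.imwrite("pics/s11.png",cv2.resize(a,None,fx=3.5,fy=3.5,interpolation=cv2.INTER_CUBIC))
E
```

```text
17.4 [[-0.7955  0.6059  0.0015  0.6306]
 [ 0.6059  0.7955  0.0062  0.0991]
 [ 0.0026  0.0058 -1.      0.1057]
 [ 0.      0.      0.      1.    ]] [-5.71296792  0.86612308  2.7639141 ]
```

View pics/w11.png

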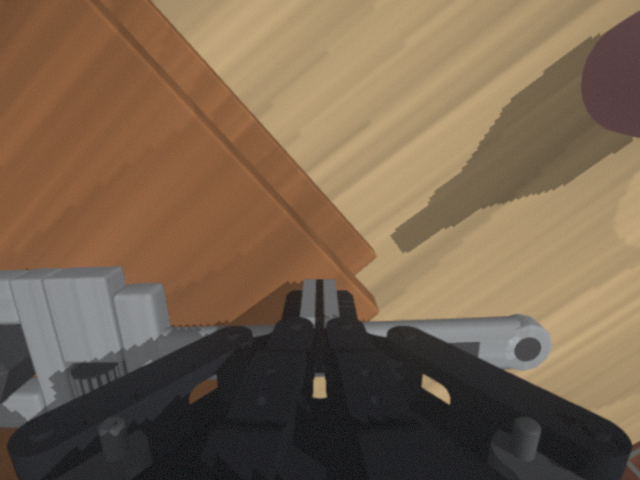

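View pics/s11.png

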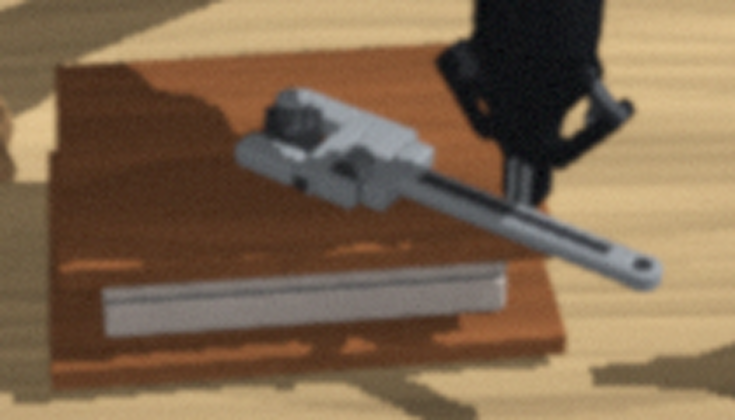

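>>> servo_tool(
  commands=[
    {"travel":[0.305,-0.175,0],"delta_rot":[0,0,-0.55],"fingers":255},
    {"travel":[0.16,-0.1,0],"delta_rot":[0,0,-0.25],"fingers":255},
  ],
)

```text
time_s: 17.7
position: [0.6437, 0.0916, 0.1056]
tool_rot: [[-0.745, 0.667, 0.001], [0.667, 0.745, 0.007], [0.004, 0.006, -1.0]]
ft_force: [-5.1, 0.8, 2.7]
grip_width: 0.0002
```

>>> servo_tool(
  commands=[
    {"travel":[-0.12,0.08,0],"delta_rot":[0,0,0],"fingers":255},
    {"travel":[-0.3,0.18,0],"delta_rot":[0,0,0],"fingers":255},
    {"travel":[-0.3,0.2,0],"delta_rot":[0,0,0],"fingers":255},
    {"travel":[-0.1,0,0.6],"delta_rot":[0,0,0],"fingers":255},
    {"travel":[0,0,0.9],"delta_rot":[0,0,0],"fingers":255},
    {"travel":[0,0,0.9],"delta_rot":[0,0,0],"fingers":255},
    {"travel":[0,-0.5,0.9],"delta_rot":[0,0,0],"fingers":255},
    {"travel":[0,-0.5,0],"delta_rot":[0,0,0],"fingers":255},
  ],
)

```text
time_s: 18.5
position: [0.6119, 0.0804, 0.2079]
tool_rot: [[-0.754, 0.657, 0.002], [0.657, 0.754, 0.006], [0.002, 0.005, -1.0]]
ft_force: [-0.8, 0.2, 0.3]
grip_width: -0.0001
```

>>> servo_tool(
  commands=[
    {"travel":[0,-0.8,0],"delta_rot":[0,0,0],"fingers":255},
    {"travel":[0,-0.8,0],"delta_rot":[0,0,0],"fingers":255},
    {"travel":[0,0,0],"delta_rot":[0,0,0],"fingers":255},
  ],
)

```text
time_s: 18.8
position: [0.6095, 0.0311, 0.2077]
tool_rot: [[-0.756, 0.655, 0.002], [0.655, 0.756, 0.005], [0.001, 0.005, -1.0]]
ft_force: [0.5, 0.9, -0.5]
grip_width: -0.0001
```

```bash
python3 look.py w12
python3 - <<'E'
from h import *
a=get_image("side")[180:340,265:425,::-1];cv2.imwrite("pics/d12.png",cv2.resize(a,None,fx=3.75,fy=3.75,interpolation=cv2.INTER_CUBIC))
E
```

```text
18.8 [[-0.7559  0.6547  0.0025  0.6095]
 [ 0.6547  0.7559  0.0049  0.0311]
 [ 0.0013  0.0053 -1.      0.2077]
 [ 0.      0.      0.      1.    ]] [ 0.49150721  0.88901895 -0.45251073]
```

View pics/w12.png

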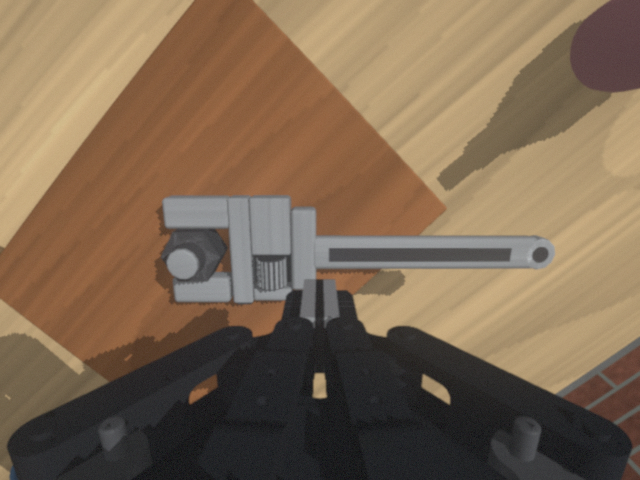

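View pics/d12.png

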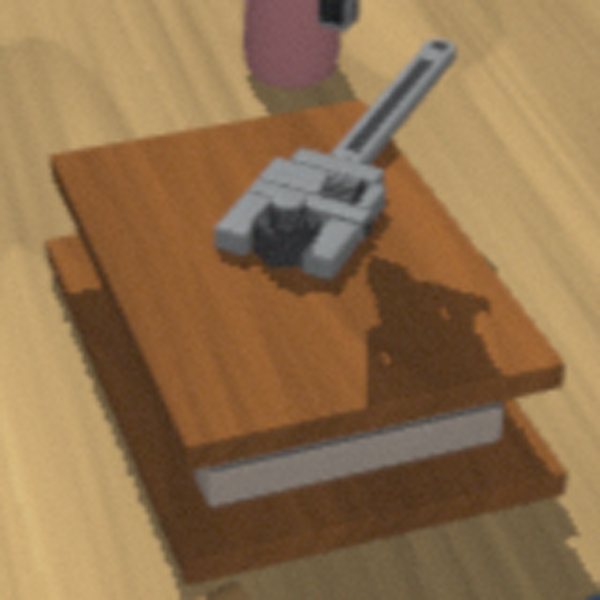

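Run:
```python
from h import *
im=cv2.imread("pics/w12.png");cv2.imwrite("pics/z12.png",cv2.resize(im[180:320,140:340],None,fx=4,fy=4,interpolation=cv2.INTER_CUBIC))
T=np.load("T.npy")
h=onplane("wrist",[[330,254.5],[511,254.5]],.1165,T);d=(h[1]-h[0])[:2];d/=np.linalg.norm(d);print("wrench angle",np.degrees(np.arctan2(d[0],d[1])))
y=np.array([-d[1],d[0]]);print(onplane("wrist",[[182,262]],.1385,T))
```

```text
wrench angle 41.093415329720315
[[ 0.55665899 -0.03976835  0.1385    ]]
```

View pics/z12.png

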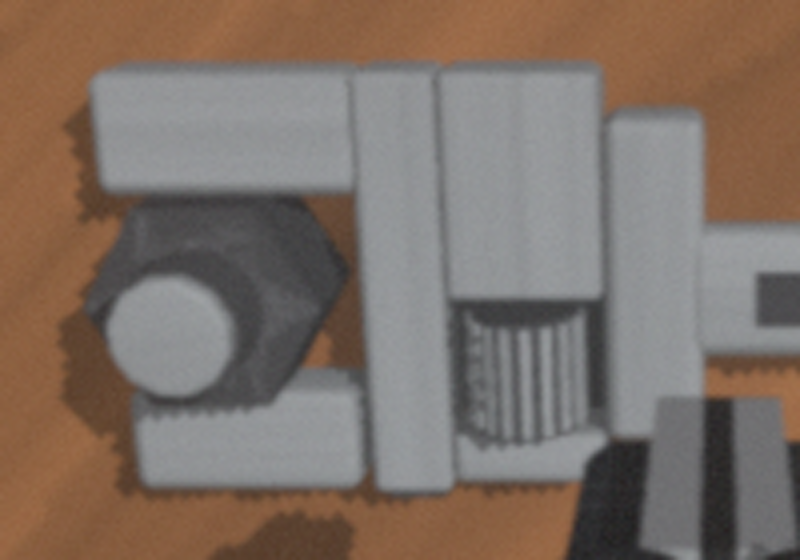

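Run:
```python
from h import *
T=np.load("T.npy");P=lambda x,y,z:onplane("wrist",[[140+x/4,180+y/4]],z,T)[0]
a=np.radians(41.1);d=np.array([np.sin(a),np.cos(a)]);y=np.array([-d[1],d[0]])
f=P(250,191,.1165);o=P(250,486,.1165);print("gap",(f-o)[:2]@y-.02)
w=P(527,370,.1245)[:2];print("throat",w-.054*d+.013*y,"rod",P(171,335,.1385))
```

```text
gap 0.03571573943749172
throat [ 0.55738144 -0.03810677] rod [ 0.55779718 -0.04027763  0.1385    ]
```

```bash
python3 -c "
from rig import *
print(observe()['time_s'],observe()['ft_force']);print(close_job())"
```

```text
18.9 [ 0.34514417 -0.69456218 -0.06230561]
the job is handed in; nothing more can be done
None
```

I rolled the wrench snug, tightened the nut about an eighth of a turn and handed the job in at 18.9 s. `close_job` gives no verdict, so the results below are my own camera and force readings.

**Rolling the worm:** I used closed fingertips in six strokes, pressing about 5–10 N at first and 13.3 N at most in any reading. Over the last two strokes the worm stopped turning and the fingers slipped on it at 4–9 N of drag. The jaw's push on the nut cannot be read directly; I worked it out as over 7 N from that drag.

**Turning the nut:** I pushed the side of the handle clockwise with 5–7 N, about 0.16 m from the nut, then drew back and lifted clear. The fingers never came near the nut or the jaw.

| Last check | Reading | Needed |
|---|---|---|
| Wrench direction | about −4.4° to 41.1°, roughly 45° (0.79 rad) of turn | 0.6–1.0 rad |
| Nut in the jaws | flats still parallel to both jaws, so it turned with the wrench | – |
| Jaw gap | about 35.7 mm | 36 mm ± 1.5 mm |
| Throat point to nut axis | about 2 mm | under 10 mm |
| Wrench on the board | looks flat in the side view; angle not measured | within 0.06 rad |
| Wrist force | about zero, arm clear | robot touching nothing |

**Disagreements:**
- **Jaw gap:** automatic edge detection of the jaw gap failed in shadow from the third picture on. The last gaps come from edges read by eye in enlarged pictures, good to about 1 mm.
- **Board height:** the height from pressing the worm (0.100 m) differed from the first camera estimate (0.098 m) by 2 mm. I used the contact value.

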